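# Lay out the rose row of a slab-glass panel and pack its border

## Robot

A 6-joint arm with a two-finger parallel gripper is mounted at the origin on the work surface. World frame = base frame: x ahead of the robot, y to its left, z up, the work surface at z = 0. Lengths are in m, angles in rad, forces in N, time in s.
With the tool pointing down it reaches from about 0.35 to 0.975 m from the base axis. Payload 4.9 kg.
Tool frame: the origin (TCP) lies midway between the tips of the shut fingers; the grasp point (between the pads) lies manip.tcp_to_grasp behind it (manip.tcp_to_grasp is the distance from the TCP to the grasp point, in m); z points along the fingers, y is the line along which they close (so a half turn about z gives the same grasp; the last joint's range is limited). The gripper opens to 85 mm and grips with 20 to 120 N. Pads are 22 mm wide; open, the fingers measure 114 mm over their backs; the gripper's body (76 mm by 85 mm) begins 54 mm behind the grasp point. The pads swing forward as they close: fully open they stand 13 mm farther back than shut.
Start: joints at [-1.25, 0.053, 1.613, -0, 1.476, -0.119], TCP at [0.266, -0.566, 0.231] pointing down, gripper open.
Joint ranges: [-3.01, 3.01], [-1.01, 2.22], [0.06, 2.58], [-1.02, 4.17], [0.09, 2.62], [-3.14, 3.14]. Speed limits (rad/s): [2.57, 2.57, 3.14, 3.14, 3.14, 3.14].

## Interface

Orientations are given as a unit quaternion [w, x, y, z].
In Python, from plant import manip, grab_frame, calibration, job_done gives the robot as it stands.
- The arm moves only by the tool send_rows, never from a script. Its argument "rows" is a list of rows, each an object of numbers: "x", "y", "z": the shift along the tool's x, y, z normalised to -1 to 1, where 1 is 15 cm; "wx", "wy", "wz": the turn, a rotation vector about the tool's x, y, z normalised to -1 to 1, where 1 is pi/4 rad; "hand": the opening, from -1 (shut) to 1 (fully open). In form: [{"x": .., "y": .., "z": .., "wx": .., "wy": .., "wz": .., "hand": ..}, ...]. A call has exactly 10 rows; each row shifts and turns the commanded pose from where the row before left it, along the tool's axes as they then stand; what a row does not reach is not made up. A row lasts 1/12 s, in which the tool goes at most 41.7 mm and 7.16 degrees, less where a joint would pass 70% of its speed; a pose out of reach is approached as far as the arm can. A call with a number of a shift or a turn outside -1 to 1 is refused whole. A call with a gripper value outside its range is refused whole. The fingers move at their own pace and stop on an object; the grip force is fixed at half the most. Time passes only in rows, so rows that do not move let the fingers close, or fill a call up. It gives the time, the measured TCP pose, the force, the opening and the grip force at its end, in the units of the state.
- manip.state(): the state, without advancing time (a new reading comes with each control period).
- grab_frame(name): name is "scene" or "top" or "wrist"; returns the picture (420x560x3 uint8, blue, green, red); there is no depth.
- calibration(name): a dict with "camera_matrix" (3x3 intrinsics, pixels), "k1" (the pictures are not rectified: a ray, as slopes to the right and down, at radius r is drawn at 1 + k1 r^2 times it, then the intrinsics apply), "R" (3x3) and "t" (3): a world point X has camera coordinates R X + t. Camera axes: x right, y down, z forward; pixel columns grow to the right and rows downward; lengths in m; the calibration is good to about 2 mm. A picture is of the moment at which its call begins: read the wrist's pose just before it. calibration takes no time and is no camera call; for the wrist camera it gives the pose at the moment of the call.
- job_done(): hands the job in; it is judged then, once.
The state is a dict: "time": time; "joint_pos": joint angles; "joint_vel": joint speeds; "joint_efforts": joint torques, N m; "tool_pos": TCP position; "tool_rot": TCP orientation; "contact_force": force on the tool from outside, world axes, zero at the start; "ft_torque": the same for the moment, N m; "gripper_width": opening from 0.0 (shut) to 1.0 (fully open); "grasp_force": force on a finger pad.
Only numpy, scipy, OpenCV 4.12 (cv2) and the standard library are available. Lean on these libraries where they do the work, as an engineer would, in place of code of your own. Each camera call takes 0.05 s, during which the arm holds its last target. There are 200 camera calls.

## Task

Lay out the rose row of the slab-glass panel: set the amber jewel on top of the middle of the red rose; lay the teal slab behind the rose (on its side away from the robot, square to the row that rose and packing frame make), about a finger's width clear of it; and lay the lime leaf in line with the rose and the packing frame, halfway between their middles. Fill the gap in the packing frame, snugly and without forcing, with the two of the three packers whose thicknesses together fit it, standing on edge side by side along the gap, centred in its length and right down on its floor. Leave the third packer, the foil rack and the burnishing stick where they are.

Things in the scene. Friction and masses are not known exactly. Their poses are not given: they have to be found in the camera images.
- frame: Packing frame, fixed: dark wood base 110 (x) x 92 (y) x 6 mm with two blocks 44 mm long in x, tops 28 mm above table: pale wooden stop (y 19 to 39 mm), dark green glass bar (y -19 to -43). Gap between: 38 mm wide, running along x, ends and top open, floor 6 mm above table. Origin: under the gap's middle, at table height. x away from robot, y left, turned up to 0.2 rad
- rose: Red and pink six-petalled slab-glass rose, fixed, 80 mm across, flat top 20 mm above the table. Origin: its centre at table height; x away from robot, y left, turned just as the frame is. Stands straight to the left or right of the frame (along the frame's +y or -y), centres 280 to 300 mm apart
- jewel: Amber round glass jewel with a bevelled top: 34 mm diameter up to 10 mm height, then narrowing to 22 mm at its flat top, 18 mm tall. Origin: centre of its underside; z up. Loose.
- teal: Teal (blue-green) eight-sided glass slab with copper foil edge, 56 mm across flats, 20 mm thick, lying flat. Its flats face its x and y axes and the diagonals. Origin: centre of its underside; z up. Loose.
- lime: Lime-green leaf-shaped glass slab, pointed at both ends, with copper foil edge: 76 mm long along its x, 42 mm wide along its y (parallel sides over the middle 34 mm), 20 mm thick, lying flat. Origin: centre of its underside; z up. Loose.
- packer_blue: Blue plastic glazing packer standing on its long edge, 60 mm long (its x), 14 mm thick (its y), 30 mm tall, rounded edges (3 mm); origin at the centre of its underside; z up. Grip it by its two ends (60 mm apart). Loose.
- packer_yellow: Yellow plastic glazing packer standing on its long edge, 60 mm long (its x), 20 mm thick (its y), 30 mm tall, rounded edges (3 mm); origin at the centre of its underside; z up. Grip it by its two ends (60 mm apart). Loose.
- packer_white: White plastic glazing packer standing on its long edge, 60 mm long (its x), 27 mm thick (its y), 30 mm tall, rounded edges (3 mm); origin at the centre of its underside; z up. Grip it by its two ends (60 mm apart). Loose.
- foil_rack: Bystander: red plastic rack with copper foil reels, 90 x 150 mm, 88 mm tall, loose. Origin: centre of its underside.
- burnisher: Bystander: wooden burnishing stick with brass ferrule and black tip, 150 mm long (along its x), 18 mm wide, 10 mm thick, loose, lying on the robot's side of the row. Origin: on its underside, 75 mm from either end.
Things that resemble listed ones, but are neither listed nor needed, are in the scene too. Leave any purple look-alike of the rose alone. Of the things that look like the teal, the larger one is meant.

How it is judged:
By the outcome, as a careful person would: the job done as asked, in the order asked, and still so for the second after the job is handed in, with the robot touching nothing.
It also fails if it takes over 112 s, if anything falls off the work surface, if the arm or the gripper's body presses on something with over 40 N, if the wrist force passes 120 N, or if a joint passes its speed limit or range.

## Working session

There is one attempt and no reset: what is moved stays moved. The work goes in short steps, Python scripts to look and compute and a tool call to move; the robot and the scene stay as the last step left them, time stands still between calls to the robot, and variables do not carry over. Pictures are saved under pics/ and viewed, at most 14 in all, crops included, and the job is handed in when it is done.

Besides the shell and the picture viewer there is one more tool, called after "Request:" as a command line: name --argument value ..., lists and objects as JSON in quotes. send_rows: Moves the arm, as the interface text tells. Scaled input: -1 to 1 covers 15 cm each way for a shift and pi/4 rad each way for a turn. Its arguments: {"type":"object","properties":{"rows":{"type":"array","items":{"type":"object","properties":{"x":{"type":"number","minimum":-1,"maximum":1},"y":{"type":"number","minimum":-1,"maximum":1},"z":{"type":"number","minimum":-1,"maximum":1},"wx":{"type":"number","minimum":-1,"maximum":1},"wy":{"type":"number","minimum":-1,"maximum":1},"wz":{"type":"number","minimum":-1,"maximum":1},"hand":{"type":"number"}}}}},"required":["rows"]}

```bash
mkdir -p pics; ls
python3 - <<'E'
from plant import manip, grab_frame, calibration
import cv2
print(manip.state(), manip.tcp_to_grasp)
for n in("top","scene"):
    cv2.imwrite(f"pics/{n}0.png",cv2.resize(grab_frame(n),(800,600),interpolation=cv2.INTER_CUBIC)); print(calibration(n))
print(calibration("wrist"))
E
```

```text
pics
{'time': 0.0, 'joint_pos': array([-1.25000783e+00,  5.33840011e-02,  1.61424419e+00,  1.53546917e-05,
        1.47599418e+00, -1.18983357e-01]), 'joint_vel': array([ 0.00084123, -0.00129253,  0.00055956,  0.00222597, -0.00223045,
        0.00070575]), 'joint_efforts': array([-4.67376067e-04, -3.93671966e+01, -3.70179749e+01, -1.13061001e-04,
        6.93050111e-03,  6.14847224e-06]), 'tool_pos': array([ 0.26590639, -0.56495092,  0.23007594]), 'tool_rot': array([-1.01046518e-03,  9.75921995e-01,  2.18117467e-01, -9.46247711e-05]), 'contact_force': array([-0.8876505 , -0.35099688, -0.46366844]), 'ft_torque': array([ 0.02788061,  0.0482007 , -0.01326436]), 'grasp_force': 0.0, 'gripper_width': 0.9987051808093034} 0.0187
{'camera_matrix': array([[443.60512099,   0.        , 284.56732905],
       [  0.        , 443.60512099, 203.57597839],
       [  0.        ,   0.        ,   1.        ]]), 'k1': 0.020694431434341763, 'R': array([[-0.00531493, -0.99992325,  0.01119128],
       [-0.99717332,  0.00446086, -0.07500314],
       [ 0.07494746, -0.01155828, -0.9971205 ]]), 't': array([-0.01879334,  0.54591674,  1.01195013])}
{'camera_matrix': array([[476.87260368,   0.        , 281.32338486],
       [  0.        , 476.87260368, 211.44457003],
       [  0.        ,   0.        ,   1.        ]]), 'k1': -0.15586617261299834, 'R': array([[-0.26873506,  0.96319609, -0.00589524],
       [ 0.76743815,  0.21041127, -0.60561191],
       [-0.5820826 , -0.16727339, -0.79573831]]), 't': array([ 0.17165667, -0.40252693,  1.57679036])}
{'camera_matrix': array([[367.53648231,   0.        , 280.60834699],
       [  0.        , 367.53648231, 211.61863889],
       [  0.        ,   0.        ,   1.        ]]), 'k1': 0.017568375340066094, 'R': array([[ 0.42564537, -0.9048894 , -0.00109303],
       [-0.87214441, -0.41056406,  0.2660851 ],
       [-0.24122634, -0.11230461, -0.96394892]]), 't': array([-0.6249522 , -0.03412285,  0.37788655])}
```

View pics/top0.png

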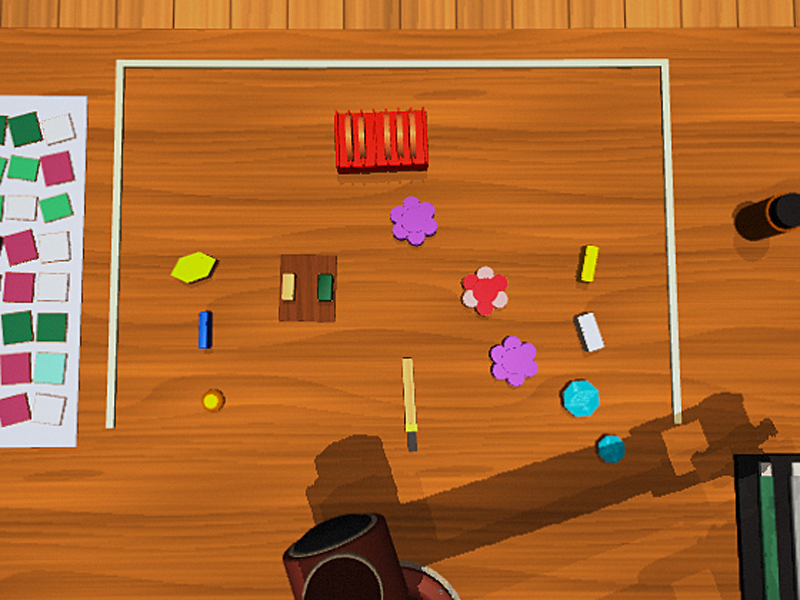

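View pics/scene0.png

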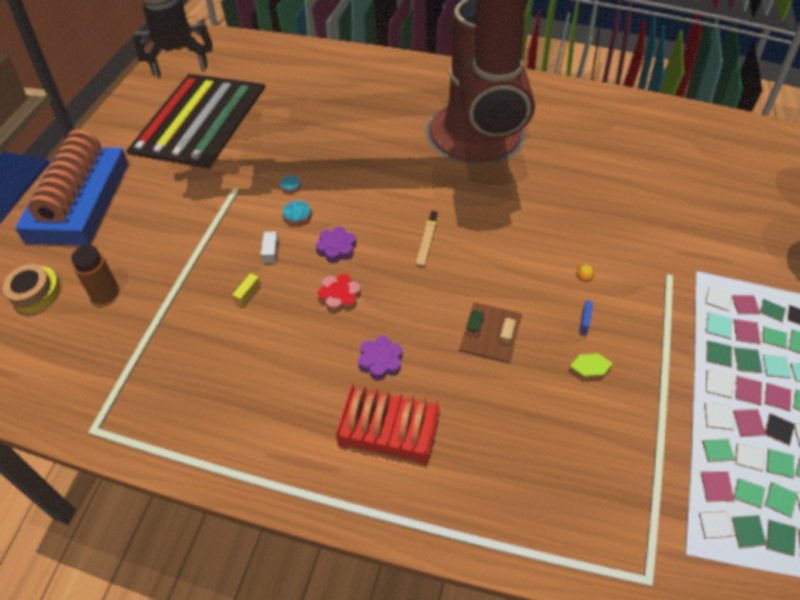

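The top picture shows the frame at (308,288) and the red rose at (485,291), with purple look-alike roses at (413,221) and (513,361). The other pieces are:
- **Lime leaf:** (194,267)
- **Jewel:** (212,401)
- **Packers:** blue (205,330), yellow (589,264), white (589,332)
- **Bystanders:** rack (381,140) and stick (409,400)

There are two teal candidates, at (580,398) and (611,448). The one at (580,398) is larger and eight-sided, so it fits. I'll confirm that in a crop.

The packers to use are blue and yellow: 14 + 20 = 34 mm in a 38 mm gap.

```bash
cat > h.py <<'E'
import numpy as np, cv2
from scipy.optimize import minimize
from scipy.spatial.transform import Rotation as Ro
from plant import manip, grab_frame, calibration
def proj(P,c):
    q=np.atleast_2d(P)@c['R'].T+c['t']; s=q[:,:2]/q[:,2:]
    s=s*(1+c['k1']*(s**2).sum(1,keepdims=True)); K=c['camera_matrix']
    return s*[K[0,0],K[1,1]]+K[:2,2]
def unproj(uv,z,c):
    K=c['camera_matrix']; d=(np.array(uv,float)-K[:2,2])/[K[0,0],K[1,1]]; s=d.copy()
    for _ in range(8): s=d/(1+c['k1']*(s**2).sum())
    r=c['R'].T@np.append(s,1); o=-c['R'].T@c['t']
    return (o+r*(z-o[2])/r[2])[:2]
def box(l,w,h,z=0,y=0):
    return [[sx*l/2,y+sy*w/2,z+k*h] for sx in(1,-1) for sy in(1,-1) for k in(0,1)]
def prism(xy,h,z=0): return [[a,b,z+k] for a,b in xy for k in(0,h)]
circ=lambda r,n=36,o=0:[[r*np.cos(a+o),r*np.sin(a+o)] for a in np.arange(n)*2*np.pi/n]
# model: list of (points, hsv lo, hsv hi)
M={'blue':[(box(.06,.014,.03),(100,120,40),(130,255,255))],
 'yellow':[(box(.06,.02,.03),(24,130,90),(33,255,255))],
 'white':[(box(.06,.027,.03),(0,0,90),(180,60,255))],
 'lime':[(prism([[.038,0],[.017,.021],[-.017,.021],[-.038,0],[-.017,-.021],[.017,-.021]],.02),(29,120,60),(45,255,255))],
 'teal':[(prism(circ(.028/np.cos(np.pi/8),8,np.pi/8),.02),(82,90,50),(100,255,255))],
 'jewel':[(prism(circ(.017),.01)+prism(circ(.011),.018),(21,150,120),(30,255,255))],
 'rose':[(prism(circ(.04),.02),(160,60,60),(185,255,255))],
 'frame':[(box(.044,.02,.022,.006,.029),(12,30,100),(28,165,255)),(box(.044,.024,.022,.006,-.031),(55,80,15),(90,255,255))]}
S=4
def fit(name,img,c,p0,rad=.075):
    """fit x,y,yaw of the model's silhouette to the colour mask near p0"""
    p0=np.array(p0,float); z=.01
    ctr=proj(np.append(p0[:2],z),c)[0]; R=np.linalg.norm(proj([p0[0]+rad,p0[1],z],c)[0]-ctr)
    o=(ctr-R).astype(int); o=np.clip(o,0,[559,419]); e=np.clip((ctr+R).astype(int),1,[560,420])
    big=cv2.resize(img[o[1]:e[1],o[0]:e[0]],None,fx=S,fy=S,interpolation=cv2.INTER_CUBIC)
    hsv=cv2.cvtColor(big,cv2.COLOR_BGR2HSV); masks=[]
    for pts,lo,hi in M[name]:
        m=cv2.inRange(hsv,lo,hi)
        if hi[0]>180: m|=cv2.inRange(hsv,(0,lo[1],lo[2]),(hi[0]-180,255,255))
        if name=='rose': m=cv2.morphologyEx(m,cv2.MORPH_OPEN,np.ones((5,5)))
        n,l,st,_=cv2.connectedComponentsWithStats(m)
        if n<2: return None
        k=1+np.argmax(st[1:,4]); m=(l==k).astype(np.uint8)
        if name=='rose':
            cs,_=cv2.findContours(m,0,2); cv2.fillConvexPoly(m,cv2.convexHull(np.vstack(cs)),1)
        masks.append(m)
    def cost(p):
        C,s_=np.cos(p[2]),np.sin(p[2]); t=0
        for (pts,_,_),m in zip(M[name],masks):
            q=np.array(pts)@np.array([[C,s_,0],[-s_,C,0],[0,0,1]])+[p[0],p[1],0]
            uv=(proj(q,c)-o+.5)*S-.5
            d=np.zeros_like(m); cv2.fillConvexPoly(d,cv2.convexHull(np.round(uv*16).astype(np.int32)),1,shift=4)
            t+=1-(d&m).sum()/max(1,(d|m).sum())
        return t/len(masks)
    best=None
    for a in ([0] if name in('rose','jewel') else [0,.4,-.4] if name in('teal','frame') else np.arange(6)*np.pi/6):
        p=p0+[0,0,a] if len(p0)>2 else np.append(p0,a)
        for _ in range(2):
            r=minimize(cost,p,method='Nelder-Mead',options=dict(initial_simplex=p+np.array([[0,0,0],[.01,0,0],[0,.01,0],[.003,.003,.3]]),xatol=1e-5,fatol=1e-5)); p=r.x
        if best is None or r.fun<best.fun: best=r
    return best.x.round(4),round(best.fun,3)
E
python3 - <<'E'
from h import *
img=grab_frame("top"); c=calibration("top"); cv2.imwrite("pics/top_raw.png",img)
hsv=cv2.cvtColor(img,cv2.COLOR_BGR2HSV)
px=dict(jewel=(212,401),teal=(580,398),lime=(194,267),rose=(485,291),frame=(308,288),blue=(205,330),yellow=(589,264),white=(589,332))
for n,(u,v) in px.items():
    u*=.7;v*=.7
    p=unproj((u,v),.02,c)
    print(n,hsv[int(v),int(u)],p.round(3),fit(n,img,c,p))
cw=calibration("wrist"); s=manip.state(); R=Ro.from_quat(s['tool_rot'],scalar_first=True)
print("cam in tool",R.inv().apply(-cw['R'].T@cw['t']-s['tool_pos']),"axes in tool",(R.inv().as_matrix()@cw['R'].T).round(3), R.as_matrix().round(3))
cv2.imwrite("pics/teal_crop.png",cv2.resize(img[250:340,360:480],(800,600),interpolation=cv2.INTER_CUBIC))
E
```

```text
jewel [ 30 255 217] [0.371 0.291] (array([0.3733, 0.2933, 0.3145]), np.float64(0.681))
teal [ 93 228 214] [ 0.371 -0.3  ] (array([ 0.3707, -0.3036,  0.77  ]), np.float64(0.113))
lime [ 33 255 224] [0.586 0.324] (array([0.5879, 0.3274, 1.9194]), np.float64(0.128))
rose [178 200 226] [ 0.545 -0.15 ] (array([ 0.5467, -0.1493,  0.2477]), np.float64(0.33))
frame [ 11 213 132] [0.551 0.139] (array([0.5544, 0.1436, 0.0051]), np.float64(0.291))
blue [107 205 242] [0.484 0.304] (array([0.4856, 0.3064, 0.0225]), np.float64(0.423))
yellow [ 31 255 222] [ 0.589 -0.321] (array([ 0.5913, -0.3222,  2.7982]), np.float64(0.359))
white [111  16 230] [ 0.477 -0.318] (array([ 0.4785, -0.3198,  0.1611]), np.float64(0.281))
cam in tool [ 0.06752713  0.00066999 -0.1424665 ] axes in tool [[-0.    -0.964 -0.266]
 [ 1.    -0.     0.001]
 [-0.001 -0.266  0.964]] [[ 0.905  0.426 -0.001]
 [ 0.426 -0.905  0.002]
 [ 0.    -0.002 -1.   ]]
```

View pics/teal_crop.png

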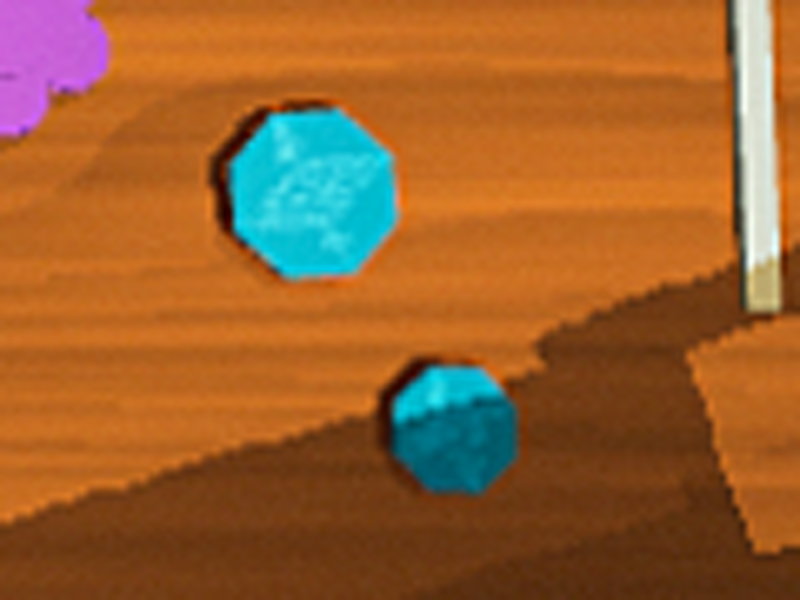

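The larger octagon, upper left in the crop at (315,190), is the teal slab. The lower one at (455,430) is the small decoy. Next I turn the tool so that its x axis is world left and its y axis is away from the robot.

Request:
send_rows --rows '[{"wz": -0.144,"hand": 1},{"wz": -0.144,"hand": 1},{"wz": -0.144,"hand": 1},{"wz": -0.144,"hand": 1},{"wz": -0.144,"hand": 1},{"wz": -0.144,"hand": 1},{"wz": -0.144,"hand": 1},{"wz": -0.144,"hand": 1},{"wz": -0.144,"hand": 1},{"wz": -0.144,"hand": 1}]'

```text
invalid input at $.rows[0]: expected keys x, y, z, wx, wy, wz, hand
```

Request:
send_rows --rows '[{"x": 0.22,"y": 0.15,"z": 0.05,"hand": 1},{"x": 0.22,"y": 0.15,"z": 0.05,"hand": 1},{"x": 0.22,"y": 0.15,"z": 0.05,"hand": 1},{"x": 0.22,"y": 0.15,"z": 0.05,"hand": 1},{"x": 0.22,"y": 0.15,"z": 0.05,"hand": 1},{"x": 0.22,"y": 0.15,"z": 0.05,"hand": 1},{"x": 0.22,"y": 0.15,"z": 0.05,"hand": 1},{"x": 0.22,"y": 0.15,"z": 0.05,"hand": 1},{"x": 0.22,"y": 0.15,"z": 0,"hand": 1},{"x": 0.22,"y": 0.15,"z": 0,"hand": 1}]'

```text
invalid input at $.rows[0]: expected keys x, y, z, wx, wy, wz, hand
```

Request:
send_rows --rows '[{"x": 0,"y": 0,"z": 0,"wx": 0,"wy": 0,"wz": -0.144,"hand": 1},{"x": 0,"y": 0,"z": 0,"wx": 0,"wy": 0,"wz": -0.144,"hand": 1},{"x": 0,"y": 0,"z": 0,"wx": 0,"wy": 0,"wz": -0.144,"hand": 1},{"x": 0,"y": 0,"z": 0,"wx": 0,"wy": 0,"wz": -0.144,"hand": 1},{"x": 0,"y": 0,"z": 0,"wx": 0,"wy": 0,"wz": -0.144,"hand": 1},{"x": 0,"y": 0,"z": 0,"wx": 0,"wy": 0,"wz": -0.144,"hand": 1},{"x": 0,"y": 0,"z": 0,"wx": 0,"wy": 0,"wz": -0.144,"hand": 1},{"x": 0,"y": 0,"z": 0,"wx": 0,"wy": 0,"wz": -0.144,"hand": 1},{"x": 0,"y": 0,"z": 0,"wx": 0,"wy": 0,"wz": -0.144,"hand": 1},{"x": 0,"y": 0,"z": 0,"wx": 0,"wy": 0,"wz": -0.144,"hand": 1}]'

```text
time: 0.98
tool_pos: [0.266, -0.5652, 0.2308]
tool_rot: [-0.0, 0.705, 0.709, 0.0]
contact_force: [-0.6, 0.7, 0.1]
gripper_width: 0.999
grasp_force: 0.0
```

Request:
send_rows --rows '[{"x": 0.24,"y": 0.12,"z": 0.05,"wx": 0,"wy": 0,"wz": 0,"hand": 1},{"x": 0.24,"y": 0.12,"z": 0.05,"wx": 0,"wy": 0,"wz": 0,"hand": 1},{"x": 0.24,"y": 0.12,"z": 0.05,"wx": 0,"wy": 0,"wz": 0,"hand": 1},{"x": 0.24,"y": 0.12,"z": 0.05,"wx": 0,"wy": 0,"wz": 0,"hand": 1},{"x": 0.24,"y": 0.12,"z": 0.05,"wx": 0,"wy": 0,"wz": 0,"hand": 1},{"x": 0.24,"y": 0.12,"z": 0.05,"wx": 0,"wy": 0,"wz": 0,"hand": 1},{"x": 0.24,"y": 0.12,"z": 0.05,"wx": 0,"wy": 0,"wz": 0,"hand": 1},{"x": 0.24,"y": 0.12,"z": 0.05,"wx": 0,"wy": 0,"wz": 0,"hand": 1},{"x": 0.24,"y": 0.12,"z": 0.05,"wx": 0,"wy": 0,"wz": 0,"hand": 1},{"x": 0.24,"y": 0.12,"z": 0.05,"wx": 0,"wy": 0,"wz": 0,"hand": 1}]'

```text
time: 1.82
tool_pos: [0.4464, -0.2035, 0.1558]
tool_rot: [0.0, 0.707, 0.707, 0.0]
contact_force: [0.0, -0.2, -0.5]
gripper_width: 1.003
grasp_force: 0.0
```

```bash
cat >> h.py <<'E'
PX0=dict(jewel=(.372,.292),teal=(.371,-.303),lime=(.588,.327),rose=(.547,-.149),frame=(.552,.142),blue=(.485,.306),yellow=(.59,-.322),white=(.478,-.32))
def look(names,tag,p0={}):
    c=calibration("wrist"); img=grab_frame("wrist"); np.savez(f'pics/{tag}.npz',img=img,**c)
    out={}
    for n in names: out[n]=fit(n,img,c,p0.get(n,PX0[n])); print(n,out[n])
    cv2.imwrite(f"pics/{tag}.png",img); return img,c,out
def go(x,y,z,yaw=None):
    s=manip.state(); R=Ro.from_quat(s['tool_rot'],scalar_first=True).as_matrix()
    d=R.T@(np.array([x,y,z])-s['tool_pos'])/.15; cy=np.arctan2(R[1,0],R[0,0])
    print('t',round(s['time'],2),'tcp',s['tool_pos'].round(4),'yaw',round(cy,4),'tilt',R[:2,2].round(4),'F',s['contact_force'].round(1),'grip',round(s['gripper_width'],3),round(float(s['grasp_force']),1))
    print('  shift units',d.round(3),'wz units',None if yaw is None else round((cy-yaw)/(np.pi/4),3))
E
python3 - <<'E'
from h import *
go(.37,.29,.12,np.pi/2)
look(['rose'],'w1')
E
```

```text
t 1.82 tcp [ 0.4464 -0.2035  0.1558] yaw 1.5705 tilt [ 0.0002 -0.0001] F [ 0.  -0.2 -0.5] grip 1.003 0.0
  shift units [ 3.29  -0.511  0.239] wz units -0.0
rose (array([ 0.5508, -0.1508,  0.27  ]), np.float64(0.279))
```

View pics/w1.png

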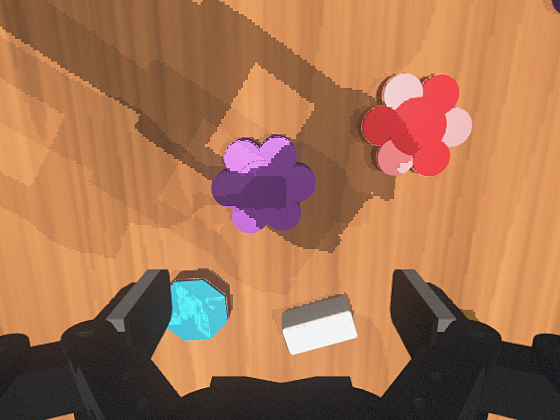

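The wrist view shows the red rose at (417,127) with petals along its own x axis, a purple rose at (263,185), the teal at (197,308) and the white packer at (318,325). I'll fix the rose and packer masks while moving on.

```bash
python3 - <<'E'
import re
s=open('h.py').read()
s=s.replace("'rose':[(prism(circ(.04),.02),(160,60,60),(185,255,255))]","'rose':[(sum([prism([[a+.0265*np.cos(k*np.pi/3),b+.0265*np.sin(k*np.pi/3)] for a,b in circ(.0135,16)],.02) for k in range(6)],[]),(160,35,60),(187,255,255))]")
s=s.replace("m=(l==k).astype(np.uint8)","m=(np.isin(l,1+np.where(st[1:,4]>.03*st[k,4])[0]) if name=='rose' else l==k).astype(np.uint8)")
open('h.py','w').write(s)
E
python3 - <<'E'
from h import *
f=np.load('pics/w1.npz'); img=f['img']; c={k:f[k] for k in f if k!='img'}; c['k1']=float(c['k1'])
hsv=cv2.cvtColor(img,cv2.COLOR_BGR2HSV)
for p in [(403,90),(440,90),(460,125),(432,160),(392,160),(404,168),(375,125),(425,110),(320,305),(320,335),(305,100),(260,120)]: print(p,hsv[p[1],p[0]])
print(fit('rose',img,c,(.55,-.15),.055),fit('teal',img,c,PX0['teal']))
E
```

```text
(403, 90) [177  39 240]
(440, 90) [179 176 240]
(460, 125) [178  56 240]
(432, 160) [179 185 239]
(392, 160) [  0 106 234]
(404, 168) [177  48 241]
(375, 125) [179 180 207]
(425, 110) [179 180 240]
(320, 305) [ 14  23 124]
(320, 335) [110   3 245]
(305, 100) [ 13 152 207]
(260, 120) [ 14 145 230]
(array([ 0.548 , -0.1488, -0.0141]), np.float64(0.053)) (array([ 0.3704, -0.3073,  0.219 ]), np.float64(0.258))
```

Request:
send_rows --rows '[{"x": 0.25,"y": 0,"z": 0,"wx": 0,"wy": 0,"wz": 0,"hand": 1},{"x": 0.25,"y": 0,"z": 0,"wx": 0,"wy": 0,"wz": 0,"hand": 1},{"x": 0.25,"y": 0,"z": 0,"wx": 0,"wy": 0,"wz": 0,"hand": 1},{"x": 0.25,"y": 0,"z": 0,"wx": 0,"wy": 0,"wz": 0,"hand": 1},{"x": 0.25,"y": 0.08,"z": 0,"wx": 0,"wy": 0,"wz": 0,"hand": 1},{"x": 0.25,"y": 0.08,"z": 0,"wx": 0,"wy": 0,"wz": 0,"hand": 1},{"x": 0.25,"y": 0.08,"z": 0,"wx": 0,"wy": 0,"wz": 0,"hand": 1},{"x": 0.1,"y": 0.08,"z": 0,"wx": 0,"wy": 0,"wz": 0,"hand": 1},{"x": 0,"y": 0,"z": 0,"wx": 0,"wy": 0,"wz": 0,"hand": 1},{"x": 0,"y": 0,"z": 0,"wx": 0,"wy": 0,"wz": 0,"hand": 1}]'

```text
time: 2.7
tool_pos: [0.4941, 0.0726, 0.156]
tool_rot: [-0.0, 0.706, 0.708, -0.0]
contact_force: [-0.1, -0.3, -0.3]
gripper_width: 1.0
grasp_force: 0.0
```

Run:
```python
from h import *
go(.42,.2,.15,np.pi/2)
look(['frame','blue','lime','jewel'],'w2')
```

```text
t 2.7 tcp [0.4941 0.0726 0.156 ] yaw 1.573 tilt [-0.001  -0.0003] F [-0.1 -0.3 -0.3] grip 1.0 0.0
  shift units [ 0.85  -0.492  0.04 ] wz units 0.003
frame (array([ 0.5466,  0.1438, -0.1084]), np.float64(0.811))
blue None
lime None
jewel None
```

View pics/w2.png

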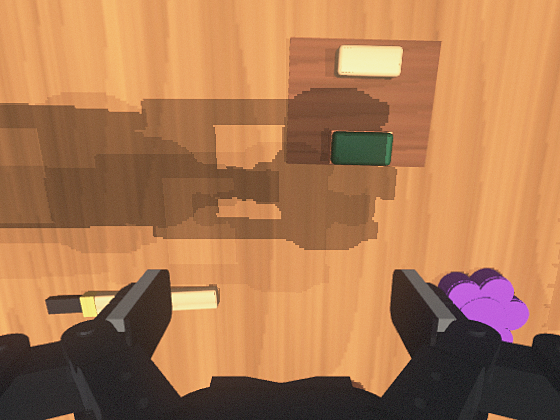

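The frame is clear in this view: pale stop at (371,61), green bar at (362,149). I'll tune its mask on the saved picture and move on to the jewel.

```bash
cat >> h.py <<'E'
def load(tag):
    f=np.load(f'pics/{tag}.npz'); c={k:f[k] for k in f if k!='img'}; c['k1']=float(c['k1']); return f['img'],c
E
python3 - <<'E'
from h import *
img,c=load('w2'); hsv=cv2.cvtColor(img,cv2.COLOR_BGR2HSV)
for p in [(371,61),(371,73),(345,50),(362,140),(362,160),(335,150),(310,60),(500,60)]: print(p,hsv[p[1],p[0]])
M['frame'][0]=(M['frame'][0][0],(20,20,100),(35,150,255)); M['frame'][1]=(M['frame'][1][0],(60,60,15),(95,255,255))
print(fit('frame',img,c,PX0['frame'],.06))
E
```

```text
(371, 61) [ 28  62 245]
(371, 73) [ 25  81 246]
(345, 50) [ 26  71 245]
(362, 140) [67 79 87]
(362, 160) [61 74 79]
(335, 150) [57 81 72]
(310, 60) [ 10 144 174]
(500, 60) [ 13 145 227]
(array([ 0.5538,  0.1418, -0.0207]), np.float64(0.326))
```

Request:
send_rows --rows '[{"x": 0.15,"y": -0.1,"z": 0,"wx": 0,"wy": 0,"wz": 0,"hand": 1},{"x": 0.15,"y": -0.1,"z": 0,"wx": 0,"wy": 0,"wz": 0,"hand": 1},{"x": 0.15,"y": -0.1,"z": 0,"wx": 0,"wy": 0,"wz": 0,"hand": 1},{"x": 0.15,"y": -0.1,"z": 0,"wx": 0,"wy": 0,"wz": 0,"hand": 1},{"x": 0.15,"y": -0.1,"z": 0,"wx": 0,"wy": 0,"wz": 0,"hand": 1},{"x": 0.15,"y": 0,"z": 0,"wx": 0,"wy": 0,"wz": 0,"hand": 1},{"x": 0.15,"y": 0,"z": 0,"wx": 0,"wy": 0,"wz": 0,"hand": 1},{"x": 0,"y": 0,"z": 0,"wx": 0,"wy": 0,"wz": 0,"hand": 1},{"x": 0,"y": 0,"z": 0,"wx": 0,"wy": 0,"wz": 0,"hand": 1},{"x": 0,"y": 0,"z": 0,"wx": 0,"wy": 0,"wz": 0,"hand": 1}]'

```text
time: 3.58
tool_pos: [0.4191, 0.2282, 0.1561]
tool_rot: [0.0, 0.708, 0.707, -0.0]
contact_force: [-0.2, -0.7, 0.2]
gripper_width: 1.004
grasp_force: 0.0
```

Run:
```python
from h import *
go(.37,.29,.05,np.pi/2)
look(['blue','lime','jewel'],'w3')
```

```text
t 3.58 tcp [0.4191 0.2282 0.1561] yaw 1.5695 tilt [-0.0004 -0.0007] F [-0.2 -0.7  0.2] grip 1.004 0.0
  shift units [ 0.412 -0.328  0.707] wz units -0.002
blue (array([0.4848, 0.3063, 0.0217]), np.float64(0.182))
lime (array([0.5971, 0.3274, 1.9105]), np.float64(0.178))
jewel (array([0.3728, 0.29  , 0.3845]), np.float64(0.97))
```

View pics/w3.png

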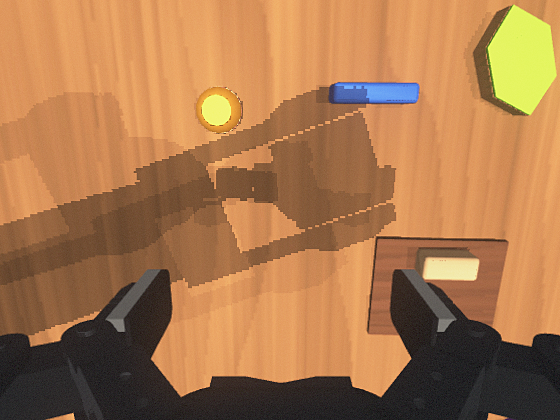

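The wrist view shows the jewel at (219,110), the blue packer at (374,93), the lime at (517,62) and the frame at (438,285).

```bash
sed -i 's/(12,30,100),(28,165,255))/(19,15,100),(40,130,255))/; s/(55,80,15),(90,255,255))/(40,40,15),(98,255,160))/' h.py; sed -i "s/(100,120,40),(130,255,255)/(100,60,20),(130,255,255)/; s/(29,120,60),(45,255,255)/(26,90,30),(60,255,255)/" h.py
python3 - <<'E'
from h import *
img,c=load('w2')
print(fit('frame',img,c,PX0['frame'],.06))
big=[]
img3,c3=load('w3'); hsv=cv2.cvtColor(img3,cv2.COLOR_BGR2HSV)
for n in('blue','lime'): print(n,fit(n,img3,c3,PX0[n],.06))
print(unproj((219.5,109.5),.010,c3),unproj((216,110),.018,c3))
for p in [(200,110),(239,110),(219,90),(219,130),(216,110)]: print(hsv[p[1],p[0]])
crop=img[20:190,270:450].copy()
for (pts,lo,hi) in M['frame']:
    m=cv2.inRange(cv2.cvtColor(crop,cv2.COLOR_BGR2HSV),lo,hi); cs,_=cv2.findContours(m,0,2); cs=max(cs,key=cv2.contourArea); print(cv2.minAreaRect(cs+np.array([270,20])))
    P=np.array(pts);
E
```

```text
(array([ 0.5538,  0.142 , -0.0216]), np.float64(0.214))
blue (array([ 0.4856,  0.3062, -0.0029]), np.float64(0.108))
lime (array([0.5971, 0.3274, 1.9165]), np.float64(0.173))
[0.37357806 0.29511873] [0.37226528 0.29477268]
[ 17 194 240]
[ 16 195 208]
[ 17 190 230]
[ 16 192 215]
[ 30 131 244]
((370.40740966796875, 60.240211486816406), (62.6315803527832, 28.445533752441406), 1.6365771293640137)
((361.5, 148.0), (32.0, 61.0), 90.0)
```

Request:
send_rows --rows '[{"x": 0.148,"y": -0.102,"z": 0.1,"wx": 0,"wy": 0,"wz": 0,"hand": 1},{"x": 0.148,"y": -0.102,"z": 0.1,"wx": 0,"wy": 0,"wz": 0,"hand": 1},{"x": 0.148,"y": -0.102,"z": 0.1,"wx": 0,"wy": 0,"wz": 0,"hand": 1},{"x": 0,"y": 0,"z": 0.15,"wx": 0,"wy": 0,"wz": 0,"hand": 1},{"x": 0,"y": 0,"z": 0.15,"wx": 0,"wy": 0,"wz": 0,"hand": 1},{"x": 0,"y": 0,"z": 0.15,"wx": 0,"wy": 0,"wz": 0,"hand": 1},{"x": 0,"y": 0,"z": 0.15,"wx": 0,"wy": 0,"wz": 0,"hand": 1},{"x": 0,"y": 0,"z": 0.05,"wx": 0,"wy": 0,"wz": 0,"hand": 1},{"x": 0,"y": 0,"z": 0.04,"wx": 0,"wy": 0,"wz": 0,"hand": 1},{"x": 0,"y": 0,"z": 0.02,"wx": 0,"wy": 0,"wz": 0,"hand": 1}]'

```text
time: 4.47
tool_pos: [0.3735, 0.2955, 0.0046]
tool_rot: [-0.0, 0.708, 0.707, -0.0]
contact_force: [0.2, 0.7, 0.6]
gripper_width: 1.002
grasp_force: 0.0
```

Request:
send_rows --rows '[{"x": 0,"y": 0,"z": 0,"wx": 0,"wy": 0,"wz": 0,"hand": 0.2},{"x": 0,"y": 0,"z": 0,"wx": 0,"wy": 0,"wz": 0,"hand": 0},{"x": 0,"y": 0,"z": 0,"wx": 0,"wy": 0,"wz": 0,"hand": -0.2},{"x": 0,"y": 0,"z": 0,"wx": 0,"wy": 0,"wz": 0,"hand": -1},{"x": 0,"y": 0,"z": 0,"wx": 0,"wy": 0,"wz": 0,"hand": -1},{"x": 0,"y": 0,"z": 0,"wx": 0,"wy": 0,"wz": 0,"hand": -1},{"x": 0,"y": 0,"z": 0,"wx": 0,"wy": 0,"wz": 0,"hand": -1},{"x": 0,"y": 0,"z": 0,"wx": 0,"wy": 0,"wz": 0,"hand": -1},{"x": 0,"y": 0,"z": 0,"wx": 0,"wy": 0,"wz": 0,"hand": -1},{"x": 0,"y": 0,"z": 0,"wx": 0,"wy": 0,"wz": 0,"hand": -1}]'

```text
time: 5.3
tool_pos: [0.3741, 0.2966, 0.0064]
tool_rot: [0.0, 0.707, 0.707, 0.001]
contact_force: [-1.7, -1.4, 5.1]
gripper_width: 0.35
grasp_force: 58.8
```

Request:
send_rows --rows '[{"x": 0,"y": 0,"z": -0.05,"wx": 0,"wy": 0,"wz": 0,"hand": -1},{"x": 0,"y": 0,"z": -0.1,"wx": 0,"wy": 0,"wz": 0,"hand": -1},{"x": 0,"y": 0,"z": -0.1,"wx": 0,"wy": 0,"wz": 0,"hand": -1},{"x": 0,"y": 0,"z": -0.1,"wx": 0,"wy": 0,"wz": 0,"hand": -1},{"x": 0,"y": 0,"z": -0.1,"wx": 0,"wy": 0,"wz": 0,"hand": -1},{"x": 0,"y": 0,"z": 0,"wx": 0,"wy": 0,"wz": 0,"hand": -1},{"x": 0,"y": 0,"z": 0,"wx": 0,"wy": 0,"wz": 0,"hand": -1},{"x": 0,"y": 0,"z": 0,"wx": 0,"wy": 0,"wz": 0,"hand": -1},{"x": 0,"y": 0,"z": 0,"wx": 0,"wy": 0,"wz": 0,"hand": -1},{"x": 0,"y": 0,"z": 0,"wx": 0,"wy": 0,"wz": 0,"hand": -1}]'

```text
time: 6.13
tool_pos: [0.3724, 0.2956, 0.071]
tool_rot: [-0.0, 0.707, 0.707, -0.001]
contact_force: [0.6, 0.7, 0.2]
gripper_width: 0.353
grasp_force: 59.3
```

Run:
```python
from h import *
go(.548,-.149,.1,np.pi/2-.02)
img,c,_=look([],'w4')
s=manip.state()['tool_pos']; print(proj(s,c),proj(s+[0,0,.0187],c))
cv2.imwrite('pics/w4c.png',cv2.resize(img[200:400,150:410],(780,600),interpolation=cv2.INTER_CUBIC))
```

```text
t 6.13 tcp [0.3724 0.2956 0.071 ] yaw 1.5708 tilt [-0.002  -0.0012] F [0.6 0.7 0.2] grip 0.353 59.3
  shift units [-2.964  1.17  -0.192] wz units 0.025
[[280.09567991 274.30525282]] [[279.99955556 296.06245522]]
```

View pics/w4c.png

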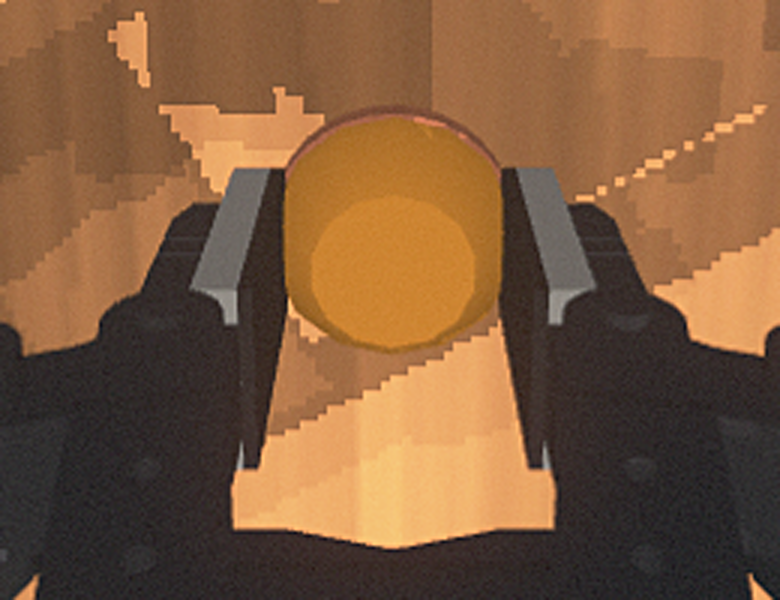

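The jewel is held squarely, with its top flat centred at raw (281,291). Carrying it to the rose.

Request:
send_rows --rows '[{"x": -0.1,"y": 0.06,"z": -0.03,"wx": 0,"wy": 0,"wz": 0,"hand": -1},{"x": -0.22,"y": 0.1,"z": 0,"wx": 0,"wy": 0,"wz": 0,"hand": -1},{"x": -0.24,"y": 0.1,"z": 0,"wx": 0,"wy": 0,"wz": 0,"hand": -1},{"x": -0.24,"y": 0.1,"z": 0,"wx": 0,"wy": 0,"wz": 0,"hand": -1},{"x": -0.24,"y": 0.1,"z": 0,"wx": 0,"wy": 0,"wz": 0,"hand": -1},{"x": -0.24,"y": 0.1,"z": 0,"wx": 0,"wy": 0,"wz": 0,"hand": -1},{"x": -0.24,"y": 0.1,"z": 0,"wx": 0,"wy": 0,"wz": 0,"hand": -1},{"x": -0.24,"y": 0.1,"z": 0,"wx": 0,"wy": 0,"wz": 0,"hand": -1},{"x": -0.24,"y": 0.1,"z": 0,"wx": 0,"wy": 0,"wz": 0,"hand": -1},{"x": -0.24,"y": 0.1,"z": 0,"wx": 0,"wy": 0,"wz": 0,"hand": -1}]'

```text
time: 7.02
tool_pos: [0.5173, -0.0418, 0.0762]
tool_rot: [-0.0, 0.707, 0.707, -0.0]
contact_force: [0.5, 0.8, 0.0]
gripper_width: 0.347
grasp_force: 59.3
```

Request:
send_rows --rows '[{"x": -0.2,"y": 0.1,"z": 0,"wx": 0,"wy": 0,"wz": 0,"hand": -1},{"x": -0.15,"y": 0.06,"z": 0,"wx": 0,"wy": 0,"wz": 0,"hand": -1},{"x": -0.1,"y": 0.04,"z": 0,"wx": 0,"wy": 0,"wz": 0,"hand": -1},{"x": -0.05,"y": 0.01,"z": 0,"wx": 0,"wy": 0,"wz": 0,"hand": -1},{"x": 0,"y": 0,"z": 0,"wx": 0,"wy": 0,"wz": 0,"hand": -1},{"x": 0,"y": 0,"z": 0,"wx": 0,"wy": 0,"wz": 0,"hand": -1},{"x": 0,"y": 0,"z": 0,"wx": 0,"wy": 0,"wz": 0,"hand": -1},{"x": 0,"y": 0,"z": 0,"wx": 0,"wy": 0,"wz": 0,"hand": -1},{"x": 0,"y": 0,"z": 0,"wx": 0,"wy": 0,"wz": 0,"hand": -1},{"x": 0,"y": 0,"z": 0,"wx": 0,"wy": 0,"wz": 0,"hand": -1}]'

```text
time: 7.85
tool_pos: [0.5485, -0.1141, 0.0768]
tool_rot: [-0.0, 0.707, 0.708, 0.0]
contact_force: [0.1, -0.3, -0.3]
gripper_width: 0.348
grasp_force: 59.4
```

Run:
```python
from h import *
i4,c4=load('w4'); print(unproj((281,290.7),.0855,c4),'tcp .3724 .2956')
go(.548,-.149,.0245,np.pi/2)
img,c,_=look(['rose'],'w5')
```

```text
[0.37290949 0.29559247] tcp .3724 .2956
t 7.85 tcp [ 0.5485 -0.1141  0.0768] yaw 1.572 tilt [-0.      0.0001] F [ 0.1 -0.3 -0.3] grip 0.348 59.4
  shift units [-0.233 -0.004  0.349] wz units 0.001
rose (array([ 0.5473, -0.1572,  0.4379]), np.float64(0.519))
```

Request:
send_rows --rows '[{"x": -0.1,"y": 0,"z": 0,"wx": 0,"wy": 0,"wz": 0,"hand": -1},{"x": -0.08,"y": -0.003,"z": 0.02,"wx": 0,"wy": 0,"wz": 0,"hand": -1},{"x": -0.052,"y": 0,"z": 0.08,"wx": 0,"wy": 0,"wz": 0,"hand": -1},{"x": 0,"y": 0,"z": 0.1,"wx": 0,"wy": 0,"wz": 0,"hand": -1},{"x": 0,"y": 0,"z": 0.06,"wx": 0,"wy": 0,"wz": 0,"hand": -1},{"x": 0,"y": 0,"z": 0.03,"wx": 0,"wy": 0,"wz": 0,"hand": -1},{"x": 0,"y": 0,"z": 0.02,"wx": 0,"wy": 0,"wz": 0,"hand": -1},{"x": 0,"y": 0,"z": 0.015,"wx": 0,"wy": 0,"wz": 0,"hand": -1},{"x": 0,"y": 0,"z": 0.01,"wx": 0,"wy": 0,"wz": 0,"hand": -1},{"x": 0,"y": 0,"z": 0,"wx": 0,"wy": 0,"wz": 0,"hand": -1}]'

```text
time: 8.73
tool_pos: [0.5486, -0.1497, 0.0268]
tool_rot: [0.0, 0.707, 0.707, 0.0]
contact_force: [-0.4, 0.2, -0.1]
gripper_width: 0.35
grasp_force: 59.4
```

Run:
```python
from h import *
go(.548,-.149,.0245,np.pi/2)
```

```text
t 8.73 tcp [ 0.5486 -0.1497  0.0268] yaw 1.571 tilt [ 0.0006 -0.0002] F [-0.4  0.2 -0.1] grip 0.35 59.4
  shift units [ 0.005 -0.004  0.015] wz units 0.0
```

Request:
send_rows --rows '[{"x": 0.004,"y": -0.003,"z": 0.005,"wx": 0,"wy": 0,"wz": 0,"hand": -1},{"x": 0,"y": 0,"z": 0.005,"wx": 0,"wy": 0,"wz": 0,"hand": -1},{"x": 0,"y": 0,"z": 0.004,"wx": 0,"wy": 0,"wz": 0,"hand": -1},{"x": 0,"y": 0,"z": 0,"wx": 0,"wy": 0,"wz": 0,"hand": -1},{"x": 0,"y": 0,"z": 0,"wx": 0,"wy": 0,"wz": 0,"hand": -1},{"x": 0,"y": 0,"z": 0,"wx": 0,"wy": 0,"wz": 0,"hand": -1},{"x": 0,"y": 0,"z": 0,"wx": 0,"wy": 0,"wz": 0,"hand": -1},{"x": 0,"y": 0,"z": 0,"wx": 0,"wy": 0,"wz": 0,"hand": -1},{"x": 0,"y": 0,"z": 0,"wx": 0,"wy": 0,"wz": 0,"hand": -1},{"x": 0,"y": 0,"z": 0,"wx": 0,"wy": 0,"wz": 0,"hand": -1}]'

```text
time: 9.57
tool_pos: [0.5484, -0.1492, 0.0264]
tool_rot: [0.0, 0.707, 0.707, 0.0]
contact_force: [-2.9, 1.5, 7.8]
gripper_width: 0.351
grasp_force: 60.4
```

The contact force shows that the jewel rests on the rose. Next I release it, rise and turn the hand toward the teal.

Request:
send_rows --rows '[{"x": 0,"y": 0,"z": 0,"wx": 0,"wy": 0,"wz": 0,"hand": -0.1},{"x": 0,"y": 0,"z": 0,"wx": 0,"wy": 0,"wz": 0,"hand": 0.1},{"x": 0,"y": 0,"z": 0,"wx": 0,"wy": 0,"wz": 0,"hand": 0.3},{"x": 0,"y": 0,"z": 0,"wx": 0,"wy": 0,"wz": 0,"hand": 0.3},{"x": 0,"y": 0,"z": 0,"wx": 0,"wy": 0,"wz": 0,"hand": 0.3},{"x": 0,"y": 0,"z": -0.1,"wx": 0,"wy": 0,"wz": 0,"hand": 0.3},{"x": 0,"y": 0,"z": -0.15,"wx": 0,"wy": 0,"wz": 0,"hand": 0.5},{"x": 0,"y": 0,"z": -0.2,"wx": 0,"wy": 0,"wz": 0.15,"hand": 1},{"x": 0,"y": 0,"z": -0.2,"wx": 0,"wy": 0,"wz": 0.15,"hand": 1},{"x": 0,"y": 0,"z": -0.15,"wx": 0,"wy": 0,"wz": 0.15,"hand": 1}]'

```text
time: 10.4
tool_pos: [0.5484, -0.1494, 0.1469]
tool_rot: [0.001, 0.822, 0.569, 0.001]
contact_force: [0.6, -0.8, -0.7]
gripper_width: 0.998
grasp_force: 0.0
```

Request:
send_rows --rows '[{"x": 0,"y": 0,"z": 0,"wx": 0,"wy": 0,"wz": 0.155,"hand": 1},{"x": 0,"y": 0,"z": 0,"wx": 0,"wy": 0,"wz": 0.155,"hand": 1},{"x": 0,"y": 0,"z": 0,"wx": 0,"wy": 0,"wz": 0.155,"hand": 1},{"x": 0,"y": 0,"z": 0,"wx": 0,"wy": 0,"wz": 0.155,"hand": 1},{"x": 0,"y": 0,"z": 0,"wx": 0,"wy": 0,"wz": 0.155,"hand": 1},{"x": 0,"y": 0,"z": 0,"wx": 0,"wy": 0,"wz": 0.155,"hand": 1},{"x": 0,"y": 0,"z": 0,"wx": 0,"wy": 0,"wz": 0.155,"hand": 1},{"x": 0,"y": 0,"z": 0,"wx": 0,"wy": 0,"wz": 0.155,"hand": 1},{"x": 0,"y": 0,"z": 0,"wx": 0,"wy": 0,"wz": 0.155,"hand": 1},{"x": 0,"y": 0,"z": 0,"wx": 0,"wy": 0,"wz": 0.155,"hand": 1}]'

```text
time: 11.23
tool_pos: [0.5477, -0.1491, 0.1442]
tool_rot: [-0.0, 1.0, -0.003, -0.0]
contact_force: [0.4, -0.5, -0.2]
gripper_width: 1.003
grasp_force: 0.0
```

Request:
send_rows --rows '[{"x": -0.2,"y": 0.12,"z": 0,"wx": 0,"wy": 0,"wz": 0,"hand": 1},{"x": -0.2,"y": 0.12,"z": 0,"wx": 0,"wy": 0,"wz": 0,"hand": 1},{"x": -0.2,"y": 0.12,"z": 0,"wx": 0,"wy": 0,"wz": 0,"hand": 1},{"x": -0.2,"y": 0.12,"z": 0,"wx": 0,"wy": 0,"wz": 0,"hand": 1},{"x": -0.2,"y": 0.12,"z": 0,"wx": 0,"wy": 0,"wz": 0,"hand": 1},{"x": -0.2,"y": 0.12,"z": 0,"wx": 0,"wy": 0,"wz": 0,"hand": 1},{"x": -0.2,"y": 0.12,"z": 0,"wx": 0,"wy": 0,"wz": 0,"hand": 1},{"x": -0.2,"y": 0.12,"z": 0,"wx": 0,"wy": 0,"wz": 0,"hand": 1},{"x": -0.1,"y": 0.06,"z": 0,"wx": 0,"wy": 0,"wz": 0,"hand": 1},{"x": 0,"y": 0,"z": 0,"wx": 0,"wy": 0,"wz": 0,"hand": 1}]'

```text
time: 12.07
tool_pos: [0.2905, -0.3034, 0.1444]
tool_rot: [0.0, 1.0, -0.002, -0.0]
contact_force: [0.5, 1.3, -0.9]
gripper_width: 1.003
grasp_force: 0.0
```

Run:
```python
from h import *
go(.371,-.303,.004,0)
look(['teal'],'w6')
```

```text
t 12.07 tcp [ 0.2905 -0.3034  0.1444] yaw -0.0047 tilt [-0.0005 -0.0009] F [ 0.5  1.3 -0.9] grip 1.003 0.0
  shift units [ 0.537 -0.006  0.936] wz units -0.006
teal (array([ 0.3723, -0.301 ,  0.0744]), np.float64(0.108))
```

View pics/w6.png

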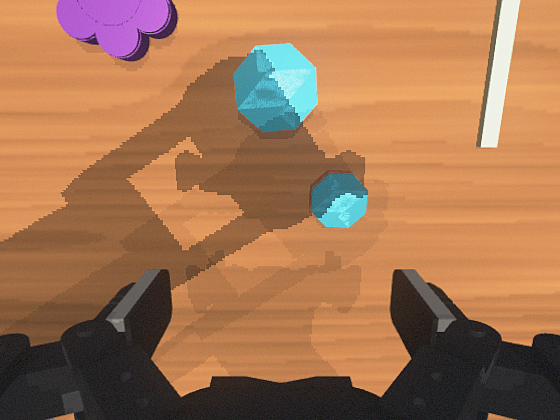

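The wrist view shows the big teal slab at (277,88) and the small decoy at (339,199). I'll check the slab's angle a second way.

Run:
```python
from h import *
img,c=load('w6')
for lo in [(82,90,50),(75,60,30),(60,40,20)]:
    M['teal'][0]=(M['teal'][0][0],lo,(105,255,255)); print(fit('teal',img,c,(.371,-.302),.05))
hsv=cv2.cvtColor(img,cv2.COLOR_BGR2HSV); m=cv2.inRange(hsv,(75,60,30),(105,255,255))
cs,_=cv2.findContours(m,0,1); k=max(cs,key=cv2.contourArea)
P=np.array([unproj(p[0],.02,c) for p in cv2.convexHull(k)]); ang=np.linspace(-np.pi/8,np.pi/8,181)
w=[np.mean([np.ptp(P@[np.cos(a+j*np.pi/4),np.sin(a+j*np.pi/4)]) for j in range(4)]) for a in ang]
i=np.argmin(w); print('minwidth yaw',ang[i],w[i],P.mean(0),(P.max(0)+P.min(0))/2)
```

```text
(array([ 0.3724, -0.301 ,  0.0669]), np.float64(0.108))
(array([ 0.3725, -0.301 ,  0.0683]), np.float64(0.02))
(array([ 0.3725, -0.3011,  0.8567]), np.float64(0.009))
minwidth yaw 0.06981317007977317 0.05579047775949446 [ 0.37301449 -0.29913415] [ 0.37231535 -0.30099613]
```

Request:
send_rows --rows '[{"x": 0.14,"y": -0.004,"z": 0,"wx": 0,"wy": 0,"wz": 0,"hand": 1},{"x": 0.2,"y": -0.006,"z": 0.05,"wx": 0,"wy": 0,"wz": 0,"hand": 1},{"x": 0.207,"y": -0.006,"z": 0.05,"wx": 0,"wy": 0,"wz": 0,"hand": 1},{"x": 0,"y": 0,"z": 0.15,"wx": 0,"wy": 0,"wz": -0.095,"hand": 1},{"x": 0,"y": 0,"z": 0.15,"wx": 0,"wy": 0,"wz": 0,"hand": 1},{"x": 0,"y": 0,"z": 0.15,"wx": 0,"wy": 0,"wz": 0,"hand": 1},{"x": 0,"y": 0,"z": 0.15,"wx": 0,"wy": 0,"wz": 0,"hand": 1},{"x": 0,"y": 0,"z": 0.12,"wx": 0,"wy": 0,"wz": 0,"hand": 1},{"x": 0,"y": 0,"z": 0.08,"wx": 0,"wy": 0,"wz": 0,"hand": 1},{"x": 0,"y": 0,"z": 0.04,"wx": 0,"wy": 0,"wz": 0,"hand": 1}]'

```text
time: 12.95
tool_pos: [0.3748, -0.2975, 0.0011]
tool_rot: [-0.002, 0.999, 0.038, -0.001]
contact_force: [0.8, 0.8, 0.6]
gripper_width: 0.999
grasp_force: 0.0
```

Request:
send_rows --rows '[{"x": 0,"y": 0,"z": 0,"wx": 0,"wy": 0,"wz": 0,"hand": 0.7},{"x": 0,"y": 0,"z": 0,"wx": 0,"wy": 0,"wz": 0,"hand": 0.5},{"x": 0,"y": 0,"z": 0,"wx": 0,"wy": 0,"wz": 0,"hand": 0.3},{"x": 0,"y": 0,"z": 0,"wx": 0,"wy": 0,"wz": 0,"hand": 0.2},{"x": 0,"y": 0,"z": 0,"wx": 0,"wy": 0,"wz": 0,"hand": 0.1},{"x": 0,"y": 0,"z": 0,"wx": 0,"wy": 0,"wz": 0,"hand": 0},{"x": 0,"y": 0,"z": 0,"wx": 0,"wy": 0,"wz": 0,"hand": -0.2},{"x": 0,"y": 0,"z": 0,"wx": 0,"wy": 0,"wz": 0,"hand": -1},{"x": 0,"y": 0,"z": 0,"wx": 0,"wy": 0,"wz": 0,"hand": -1},{"x": 0,"y": 0,"z": 0,"wx": 0,"wy": 0,"wz": 0,"hand": -1}]'

```text
time: 13.78
tool_pos: [0.376, -0.3005, 0.005]
tool_rot: [0.001, 0.999, 0.037, 0.001]
contact_force: [1.2, 1.9, 7.0]
gripper_width: 0.633
grasp_force: 64.1
```

Request:
send_rows --rows '[{"x": 0,"y": 0,"z": -0.05,"wx": 0,"wy": 0,"wz": 0,"hand": -1},{"x": 0,"y": 0,"z": -0.1,"wx": 0,"wy": 0,"wz": 0,"hand": -1},{"x": 0,"y": 0,"z": -0.15,"wx": 0,"wy": 0,"wz": 0,"hand": -1},{"x": 0,"y": 0,"z": -0.15,"wx": 0,"wy": 0,"wz": 0,"hand": -1},{"x": 0,"y": 0,"z": -0.15,"wx": 0,"wy": 0,"wz": 0,"hand": -1},{"x": 0,"y": 0,"z": -0.1,"wx": 0,"wy": 0,"wz": 0,"hand": -1},{"x": 0,"y": 0,"z": 0,"wx": 0,"wy": 0,"wz": 0.115,"hand": -1},{"x": 0,"y": 0,"z": 0,"wx": 0,"wy": 0,"wz": 0,"hand": -1},{"x": 0,"y": 0,"z": 0,"wx": 0,"wy": 0,"wz": 0,"hand": -1},{"x": 0,"y": 0,"z": 0,"wx": 0,"wy": 0,"wz": 0,"hand": -1}]'

```text
time: 14.62
tool_pos: [0.3742, -0.2991, 0.1075]
tool_rot: [-0.001, 1.0, -0.007, -0.001]
contact_force: [0.1, 0.2, -2.1]
gripper_width: 0.639
grasp_force: 63.6
```

```bash
sed -i 's/(82,90,50),(100,255,255)/(60,40,20),(105,255,255)/' h.py
python3 - <<'E'
from h import *
go(.631,-.1505,.06,-.02)
img,c,_=look([],'w7'); s=manip.state()['tool_pos']
# held: shift the world so that slab underside is z=0
zb=s[2]-.004
c2=dict(c); c2['t']=c['t']+c['R']@[0,0,zb]
print('held',fit('teal',img,c2,s[:2],.05))
E
```

```text
t 14.62 tcp [ 0.3742 -0.2991  0.1075] yaw -0.0142 tilt [-0.0015  0.0014] F [ 0.1  0.2 -2.1] grip 0.639 63.6
  shift units [ 1.698 -1.014  0.315] wz units 0.007
held (array([ 0.3672, -0.3003, -0.0318]), np.float64(0.114))
```

Run:
```python
from h import *
img,c=load('w7'); hsv=cv2.cvtColor(img,cv2.COLOR_BGR2HSV)
for s in range(265,300,10):
    col=hsv[:,s]; m=cv2.inRange(hsv,(60,40,20),(105,255,255))[150:400,s]; r=150+np.where(m)[0]; print(s,r.min(),r.max(), unproj((s,r.max()+.5),.1075-.004+.02,c), unproj((s,r.min()-.5),.1075-.004,c))
print(hsv[200:420:8,280].tolist())
```

```text
265 231 363 [ 0.34392548 -0.29309537] [ 0.39345791 -0.29350599]
275 231 363 [ 0.34386985 -0.29711078] [ 0.39339939 -0.29769697]
285 231 383 [ 0.33431154 -0.30101889] [ 0.39334109 -0.30188784]
295 231 363 [ 0.3437641 -0.305141 ] [ 0.39328302 -0.30607828]
[[13, 142, 142], [13, 142, 142], [10, 138, 139], [11, 134, 116], [93, 146, 84], [95, 155, 138], [94, 168, 132], [96, 161, 139], [95, 171, 134], [95, 170, 135], [95, 172, 157], [95, 178, 136], [95, 185, 149], [95, 166, 117], [95, 199, 109], [96, 177, 111], [95, 165, 113], [95, 184, 108], [94, 169, 110], [94, 163, 108], [95, 161, 108], [13, 148, 210], [12, 153, 213], [30, 17, 44], [30, 14, 36], [6, 41, 31], [175, 41, 37], [6, 39, 33]]
```

Request:
send_rows --rows '[{"x": 0.1,"y": -0.06,"z": 0,"wx": 0,"wy": 0,"wz": 0,"hand": -1},{"x": 0.2,"y": -0.12,"z": 0,"wx": 0,"wy": 0,"wz": 0,"hand": -1},{"x": 0.22,"y": -0.13,"z": 0,"wx": 0,"wy": 0,"wz": 0,"hand": -1},{"x": 0.22,"y": -0.13,"z": 0,"wx": 0,"wy": 0,"wz": 0,"hand": -1},{"x": 0.22,"y": -0.13,"z": 0,"wx": 0,"wy": 0,"wz": 0,"hand": -1},{"x": 0.22,"y": -0.13,"z": 0,"wx": 0,"wy": 0,"wz": 0,"hand": -1},{"x": 0.22,"y": -0.13,"z": 0,"wx": 0,"wy": 0,"wz": 0,"hand": -1},{"x": 0.2,"y": -0.12,"z": 0,"wx": 0,"wy": 0,"wz": 0,"hand": -1},{"x": 0.115,"y": -0.064,"z": 0,"wx": 0,"wy": 0,"wz": 0,"hand": -1},{"x": 0,"y": 0,"z": 0,"wx": 0,"wy": 0,"wz": 0,"hand": -1}]'

```text
time: 15.5
tool_pos: [0.6369, -0.1492, 0.1074]
tool_rot: [-0.001, 1.0, -0.006, 0.0]
contact_force: [-0.6, 0.5, -0.6]
gripper_width: 0.631
grasp_force: 63.5
```

Request:
send_rows --rows '[{"x": 0,"y": 0,"z": 0,"wx": 0,"wy": 0,"wz": 0,"hand": -1},{"x": 0,"y": 0,"z": 0.1,"wx": 0,"wy": 0,"wz": 0,"hand": -1},{"x": 0,"y": 0,"z": 0.15,"wx": 0,"wy": 0,"wz": 0,"hand": -1},{"x": 0,"y": 0,"z": 0.15,"wx": 0,"wy": 0,"wz": 0,"hand": -1},{"x": 0,"y": 0,"z": 0.12,"wx": 0,"wy": 0,"wz": 0,"hand": -1},{"x": 0,"y": 0,"z": 0.06,"wx": 0,"wy": 0,"wz": 0,"hand": -1},{"x": 0,"y": 0,"z": 0.02,"wx": 0,"wy": 0,"wz": 0,"hand": -1},{"x": 0,"y": 0,"z": 0,"wx": 0,"wy": 0,"wz": 0,"hand": -1},{"x": 0,"y": 0,"z": 0,"wx": 0,"wy": 0,"wz": 0,"hand": -1},{"x": 0,"y": 0,"z": 0,"wx": 0,"wy": 0,"wz": 0,"hand": -1}]'

```text
time: 16.33
tool_pos: [0.6355, -0.1523, 0.0202]
tool_rot: [0.0, 1.0, -0.008, 0.001]
contact_force: [0.1, -0.6, -0.5]
gripper_width: 0.639
grasp_force: 63.6
```

Run:
```python
from h import *
go(.6335,-.1505,.0045,-.02)
```

```text
t 16.33 tcp [ 0.6355 -0.1523  0.0202] yaw -0.016 tilt [ 0.0027 -0.001 ] F [ 0.1 -0.6 -0.5] grip 0.639 63.6
  shift units [-0.014 -0.012  0.104] wz units 0.005
```

Request:
send_rows --rows '[{"x": -0.007,"y": -0.006,"z": 0.04,"wx": 0,"wy": 0,"wz": 0,"hand": -1},{"x": 0,"y": 0,"z": 0.03,"wx": 0,"wy": 0,"wz": 0,"hand": -1},{"x": 0,"y": 0,"z": 0.02,"wx": 0,"wy": 0,"wz": 0,"hand": -1},{"x": 0,"y": 0,"z": 0.007,"wx": 0,"wy": 0,"wz": 0,"hand": -1},{"x": 0,"y": 0,"z": 0.006,"wx": 0,"wy": 0,"wz": 0,"hand": -1},{"x": 0,"y": 0,"z": 0,"wx": 0,"wy": 0,"wz": 0,"hand": -1},{"x": 0,"y": 0,"z": 0,"wx": 0,"wy": 0,"wz": 0,"hand": -1},{"x": 0,"y": 0,"z": 0,"wx": 0,"wy": 0,"wz": 0,"hand": -1},{"x": 0,"y": 0,"z": 0,"wx": 0,"wy": 0,"wz": 0,"hand": -1},{"x": 0,"y": 0,"z": 0,"wx": 0,"wy": 0,"wz": 0,"hand": -1}]'

```text
time: 17.17
tool_pos: [0.6335, -0.1507, 0.005]
tool_rot: [-0.0, 1.0, -0.008, -0.001]
contact_force: [-6.5, 1.8, 12.0]
gripper_width: 0.636
grasp_force: 64.8
```

Request:
send_rows --rows '[{"x": 0,"y": 0,"z": 0,"wx": 0,"wy": 0,"wz": 0,"hand": 0.35},{"x": 0,"y": 0,"z": 0,"wx": 0,"wy": 0,"wz": 0,"hand": 0.5},{"x": 0,"y": 0,"z": 0,"wx": 0,"wy": 0,"wz": 0,"hand": 0.6},{"x": 0,"y": 0,"z": 0,"wx": 0,"wy": 0,"wz": 0,"hand": 0.6},{"x": 0,"y": 0,"z": -0.1,"wx": 0,"wy": 0,"wz": 0,"hand": 0.6},{"x": 0,"y": 0,"z": -0.2,"wx": 0,"wy": 0,"wz": 0,"hand": 0.6},{"x": 0,"y": 0,"z": -0.25,"wx": 0,"wy": 0,"wz": 0,"hand": 1},{"x": 0,"y": 0,"z": -0.25,"wx": 0,"wy": 0,"wz": 0,"hand": 1},{"x": -0.15,"y": 0,"z": -0.15,"wx": 0,"wy": 0,"wz": 0,"hand": 1},{"x": -0.2,"y": 0,"z": 0,"wx": 0,"wy": 0,"wz": 0,"hand": 1}]'

```text
time: 18.0
tool_pos: [0.5859, -0.1516, 0.1551]
tool_rot: [0.003, 1.0, -0.007, 0.007]
contact_force: [0.7, -1.1, 2.2]
gripper_width: 0.996
grasp_force: 0.0
```

Request:
send_rows --rows '[{"x": -0.22,"y": 0,"z": 0,"wx": 0,"wy": 0,"wz": 0,"hand": 1},{"x": -0.22,"y": 0,"z": 0,"wx": 0,"wy": 0,"wz": 0,"hand": 1},{"x": -0.16,"y": 0,"z": 0,"wx": 0,"wy": 0,"wz": 0,"hand": 1},{"x": 0,"y": 0,"z": 0,"wx": 0,"wy": 0,"wz": 0,"hand": 1},{"x": 0,"y": 0,"z": 0,"wx": 0,"wy": 0,"wz": 0,"hand": 1},{"x": 0,"y": 0,"z": 0,"wx": 0,"wy": 0,"wz": 0,"hand": 1},{"x": 0,"y": 0,"z": 0,"wx": 0,"wy": 0,"wz": 0,"hand": 1},{"x": 0,"y": 0,"z": 0,"wx": 0,"wy": 0,"wz": 0,"hand": 1},{"x": 0,"y": 0,"z": 0,"wx": 0,"wy": 0,"wz": 0,"hand": 1},{"x": 0,"y": 0,"z": 0,"wx": 0,"wy": 0,"wz": 0,"hand": 1}]'

```text
time: 18.83
tool_pos: [0.4914, -0.1485, 0.1454]
tool_rot: [-0.0, 1.0, -0.008, -0.0]
contact_force: [0.6, 0.1, 0.9]
gripper_width: 0.999
grasp_force: 0.0
```

Run:
```python
from h import *
go(.52,.2,.15,0)
img,c,o=look([],'w8'); print(fit('rose',img,c,(.548,-.149),.05),fit('teal',img,c,(.631,-.15),.05))
```

```text
t 18.83 tcp [ 0.4914 -0.1485  0.1454] yaw -0.0154 tilt [-0.0003  0.0001] F [0.6 0.1 0.9] grip 0.999 0.0
  shift units [ 0.155 -2.326 -0.03 ] wz units -0.02
(array([ 0.5471, -0.1488, -0.0188]), np.float64(0.093)) (array([ 0.6328, -0.1514,  0.7682]), np.float64(0.015))
```

View pics/w8.png

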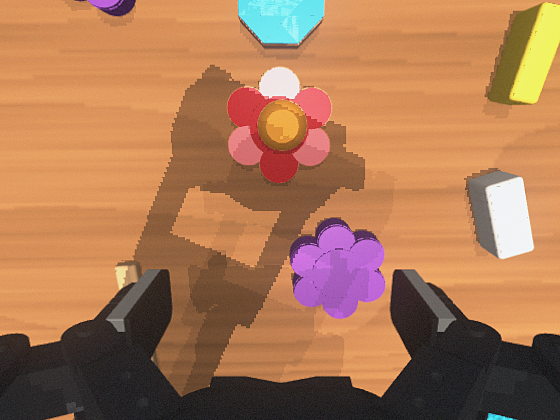

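The jewel sits at (282,124) on the rose centre, about 1–2 mm off. The teal is 17–18 mm behind the rose and square to the row within 0.01 rad. Moving on to the lime.

Request:
send_rows --rows '[{"x": 0.08,"y": -0.26,"z": 0,"wx": 0,"wy": 0,"wz": 0,"hand": 1},{"x": 0.08,"y": -0.26,"z": 0,"wx": 0,"wy": 0,"wz": 0,"hand": 1},{"x": 0.08,"y": -0.26,"z": 0,"wx": 0,"wy": 0,"wz": 0,"hand": 1},{"x": 0.08,"y": -0.26,"z": 0,"wx": 0,"wy": 0,"wz": 0,"hand": 1},{"x": 0.08,"y": -0.26,"z": 0,"wx": 0,"wy": 0,"wz": 0,"hand": 1},{"x": 0.08,"y": -0.26,"z": 0,"wx": 0,"wy": 0,"wz": 0,"hand": 1},{"x": 0.08,"y": -0.26,"z": 0,"wx": 0,"wy": 0,"wz": 0,"hand": 1},{"x": 0.08,"y": -0.26,"z": 0,"wx": 0,"wy": 0,"wz": 0,"hand": 1},{"x": 0.08,"y": -0.26,"z": 0,"wx": 0,"wy": 0,"wz": 0,"hand": 1},{"x": 0.08,"y": -0.26,"z": 0,"wx": 0,"wy": 0,"wz": 0,"hand": 1}]'

```text
time: 19.72
tool_pos: [0.6174, 0.2418, 0.1452]
tool_rot: [0.0, 1.0, -0.008, -0.0]
contact_force: [1.1, 0.5, -1.1]
gripper_width: 0.998
grasp_force: 0.0
```

Request:
send_rows --rows '[{"x": 0,"y": 0,"z": 0,"wx": 0,"wy": 0,"wz": -0.155,"hand": 1},{"x": 0,"y": 0,"z": 0,"wx": 0,"wy": 0,"wz": -0.155,"hand": 1},{"x": 0,"y": 0,"z": 0,"wx": 0,"wy": 0,"wz": -0.155,"hand": 1},{"x": 0,"y": 0,"z": 0,"wx": 0,"wy": 0,"wz": -0.155,"hand": 1},{"x": 0,"y": 0,"z": 0,"wx": 0,"wy": 0,"wz": -0.155,"hand": 1},{"x": 0,"y": 0,"z": 0,"wx": 0,"wy": 0,"wz": -0.155,"hand": 1},{"x": 0,"y": 0,"z": 0,"wx": 0,"wy": 0,"wz": -0.155,"hand": 1},{"x": 0,"y": 0,"z": 0,"wx": 0,"wy": 0,"wz": -0.155,"hand": 1},{"x": 0,"y": 0,"z": 0,"wx": 0,"wy": 0,"wz": -0.155,"hand": 1},{"x": 0,"y": 0,"z": 0,"wx": 0,"wy": 0,"wz": -0.155,"hand": 1}]'

```text
time: 20.55
tool_pos: [0.6171, 0.2397, 0.1451]
tool_rot: [-0.0, 0.823, 0.568, -0.0]
contact_force: [-0.5, 0.1, -0.3]
gripper_width: 1.001
grasp_force: 0.0
```

Request:
send_rows --rows '[{"x": 0,"y": 0,"z": 0,"wx": 0,"wy": 0,"wz": -0.15,"hand": 1},{"x": 0,"y": 0,"z": 0,"wx": 0,"wy": 0,"wz": -0.15,"hand": 1},{"x": 0,"y": 0,"z": 0,"wx": 0,"wy": 0,"wz": -0.15,"hand": 1},{"x": 0,"y": 0,"z": 0,"wx": 0,"wy": 0,"wz": -0.15,"hand": 1},{"x": 0,"y": 0,"z": 0,"wx": 0,"wy": 0,"wz": -0.15,"hand": 1},{"x": 0,"y": 0,"z": 0,"wx": 0,"wy": 0,"wz": -0.15,"hand": 1},{"x": 0,"y": 0,"z": 0,"wx": 0,"wy": 0,"wz": 0,"hand": 1},{"x": 0,"y": 0,"z": 0,"wx": 0,"wy": 0,"wz": 0,"hand": 1},{"x": 0,"y": 0,"z": 0,"wx": 0,"wy": 0,"wz": 0,"hand": 1},{"x": 0,"y": 0,"z": 0,"wx": 0,"wy": 0,"wz": 0,"hand": 1}]'

```text
time: 21.38
tool_pos: [0.6171, 0.2396, 0.1454]
tool_rot: [-0.0, 0.579, 0.815, -0.0]
contact_force: [-0.3, 0.0, -0.4]
gripper_width: 0.996
grasp_force: 0.0
```

Run:
```python
from h import *
img,c,o=look([],'w9'); ct=calibration('top'); print('purple',unproj((413*.7,221*.7),.02,ct))
for lo in [(26,90,30),(24,60,20)]:
    M['lime'][0]=(M['lime'][0][0],lo,(70,255,255)); r=fit('lime',img,c,(.592,.327),.055); print(r)
go(r[0][0],r[0][1],.004,r[0][2])
print([cv2.cvtColor(img,cv2.COLOR_BGR2HSV)[tuple(proj([r[0][0],r[0][1],.02],c)[0].astype(int)[::-1])], proj([r[0][0],r[0][1],.02],c)])
```

```text
purple [ 0.66090745 -0.03272814]
(array([0.5886, 0.3266, 1.9004]), np.float64(0.005))
(array([0.5886, 0.3266, 1.9007]), np.float64(0.006))
t 21.43 tcp [0.6171 0.2396 0.1454] yaw 1.9072 tilt [-0.0001 -0.    ] F [-0.4  0.2 -0.9] grip 0.996 0.0
  shift units [0.61  0.012 0.943] wz units 0.008
[array([ 30, 104, 246], dtype=uint8), array([[282.91846826,  71.79747881]])]
```

Request:
send_rows --rows '[{"x": 0.16,"y": 0.004,"z": 0,"wx": 0,"wy": 0,"wz": 0.008,"hand": 1},{"x": 0.22,"y": 0.004,"z": 0.05,"wx": 0,"wy": 0,"wz": 0,"hand": 1},{"x": 0.23,"y": 0.004,"z": 0.05,"wx": 0,"wy": 0,"wz": 0,"hand": 0.6},{"x": 0,"y": 0,"z": 0.15,"wx": 0,"wy": 0,"wz": 0,"hand": 0.6},{"x": 0,"y": 0,"z": 0.15,"wx": 0,"wy": 0,"wz": 0,"hand": 0.6},{"x": 0,"y": 0,"z": 0.15,"wx": 0,"wy": 0,"wz": 0,"hand": 0.6},{"x": 0,"y": 0,"z": 0.15,"wx": 0,"wy": 0,"wz": 0,"hand": 0.6},{"x": 0,"y": 0,"z": 0.12,"wx": 0,"wy": 0,"wz": 0,"hand": 0.6},{"x": 0,"y": 0,"z": 0.08,"wx": 0,"wy": 0,"wz": 0,"hand": 0.6},{"x": 0,"y": 0,"z": 0.035,"wx": 0,"wy": 0,"wz": 0,"hand": 0.6}]'

```text
time: 22.27
tool_pos: [0.5874, 0.326, 0.0027]
tool_rot: [-0.001, 0.581, 0.814, -0.002]
contact_force: [0.2, -0.3, -0.3]
gripper_width: 0.801
grasp_force: 0.0
```

Request:
send_rows --rows '[{"x": 0,"y": 0,"z": 0,"wx": 0,"wy": 0,"wz": 0,"hand": 0.3},{"x": 0,"y": 0,"z": 0,"wx": 0,"wy": 0,"wz": 0,"hand": 0.2},{"x": 0,"y": 0,"z": 0,"wx": 0,"wy": 0,"wz": 0,"hand": 0.1},{"x": 0,"y": 0,"z": 0,"wx": 0,"wy": 0,"wz": 0,"hand": 0},{"x": 0,"y": 0,"z": 0,"wx": 0,"wy": 0,"wz": 0,"hand": -0.1},{"x": 0,"y": 0,"z": 0,"wx": 0,"wy": 0,"wz": 0,"hand": -0.2},{"x": 0,"y": 0,"z": 0,"wx": 0,"wy": 0,"wz": 0,"hand": -0.5},{"x": 0,"y": 0,"z": 0,"wx": 0,"wy": 0,"wz": 0,"hand": -1},{"x": 0,"y": 0,"z": 0,"wx": 0,"wy": 0,"wz": 0,"hand": -1},{"x": 0,"y": 0,"z": 0,"wx": 0,"wy": 0,"wz": 0,"hand": -1}]'

```text
time: 23.1
tool_pos: [0.5902, 0.3272, 0.0074]
tool_rot: [0.001, 0.581, 0.814, 0.001]
contact_force: [-0.4, 0.2, 6.1]
gripper_width: 0.472
grasp_force: 62.5
```

Request:
send_rows --rows '[{"x": 0,"y": 0,"z": -0.05,"wx": 0,"wy": 0,"wz": 0,"hand": -1},{"x": 0,"y": 0,"z": -0.1,"wx": 0,"wy": 0,"wz": 0,"hand": -1},{"x": 0,"y": 0,"z": -0.15,"wx": 0,"wy": 0,"wz": 0,"hand": -1},{"x": 0,"y": 0,"z": -0.15,"wx": 0,"wy": 0,"wz": 0,"hand": -1},{"x": 0,"y": 0,"z": -0.15,"wx": 0,"wy": 0,"wz": 0,"hand": -1},{"x": 0,"y": 0,"z": -0.1,"wx": 0,"wy": 0,"wz": 0.14,"hand": -1},{"x": 0,"y": 0,"z": 0,"wx": 0,"wy": 0,"wz": 0.155,"hand": -1},{"x": 0,"y": 0,"z": 0,"wx": 0,"wy": 0,"wz": 0.15,"hand": -1},{"x": 0,"y": 0,"z": 0,"wx": 0,"wy": 0,"wz": 0,"hand": -1},{"x": 0,"y": 0,"z": 0,"wx": 0,"wy": 0,"wz": 0,"hand": -1}]'

```text
time: 23.93
tool_pos: [0.5887, 0.3266, 0.1108]
tool_rot: [0.0, 0.712, 0.702, 0.0]
contact_force: [0.5, 0.4, -0.8]
gripper_width: 0.473
grasp_force: 61.8
```

Run:
```python
from h import *
go(.5507,-.0034,.1075,np.pi/2-.02)
img,c,_=look([],'w10'); s=manip.state()['tool_pos']
c2=dict(c); c2['t']=c['t']+c['R']@[0,0,s[2]-.005]
print('held',fit('lime',img,c2,np.append(s[:2],1.55),.055),s)
```

```text
t 23.93 tcp [0.5887 0.3266 0.1108] yaw 1.5557 tilt [0.0002 0.0001] F [ 0.5  0.4 -0.8] grip 0.473 61.8
  shift units [-2.203 -0.22   0.022] wz units 0.006
held (array([0.589 , 0.3244, 4.6874]), np.float64(0.098)) [0.58862019 0.32652948 0.11042541]
```

Request:
send_rows --rows '[{"x": -0.12,"y": -0.01,"z": 0,"wx": 0,"wy": 0,"wz": 0.006,"hand": -1},{"x": -0.22,"y": -0.02,"z": 0,"wx": 0,"wy": 0,"wz": 0,"hand": -1},{"x": -0.26,"y": -0.03,"z": 0,"wx": 0,"wy": 0,"wz": 0,"hand": -1},{"x": -0.26,"y": -0.03,"z": 0,"wx": 0,"wy": 0,"wz": 0,"hand": -1},{"x": -0.26,"y": -0.03,"z": 0,"wx": 0,"wy": 0,"wz": 0,"hand": -1},{"x": -0.26,"y": -0.03,"z": 0,"wx": 0,"wy": 0,"wz": 0,"hand": -1},{"x": -0.26,"y": -0.03,"z": 0,"wx": 0,"wy": 0,"wz": 0,"hand": -1},{"x": -0.26,"y": -0.02,"z": 0,"wx": 0,"wy": 0,"wz": 0,"hand": -1},{"x": -0.2,"y": -0.01,"z": 0,"wx": 0,"wy": 0,"wz": 0,"hand": -1},{"x": -0.096,"y": -0.01,"z": 0,"wx": 0,"wy": 0,"wz": 0,"hand": -1}]'

```text
time: 24.82
tool_pos: [0.5478, -0.0053, 0.1103]
tool_rot: [0.0, 0.715, 0.699, -0.0]
contact_force: [0.0, 0.5, -2.3]
gripper_width: 0.476
grasp_force: 61.8
```

Request:
send_rows --rows '[{"x": 0,"y": 0,"z": 0,"wx": 0,"wy": 0,"wz": 0,"hand": -1},{"x": 0,"y": 0,"z": 0.1,"wx": 0,"wy": 0,"wz": 0,"hand": -1},{"x": 0,"y": 0,"z": 0.15,"wx": 0,"wy": 0,"wz": 0,"hand": -1},{"x": 0,"y": 0,"z": 0.15,"wx": 0,"wy": 0,"wz": 0,"hand": -1},{"x": 0,"y": 0,"z": 0.12,"wx": 0,"wy": 0,"wz": 0,"hand": -1},{"x": 0,"y": 0,"z": 0.08,"wx": 0,"wy": 0,"wz": 0,"hand": -1},{"x": 0,"y": 0,"z": 0.04,"wx": 0,"wy": 0,"wz": 0,"hand": -1},{"x": 0,"y": 0,"z": 0,"wx": 0,"wy": 0,"wz": 0,"hand": -1},{"x": 0,"y": 0,"z": 0,"wx": 0,"wy": 0,"wz": 0,"hand": -1},{"x": 0,"y": 0,"z": 0,"wx": 0,"wy": 0,"wz": 0,"hand": -1}]'

```text
time: 25.65
tool_pos: [0.5497, -0.0019, 0.0157]
tool_rot: [0.001, 0.715, 0.699, 0.001]
contact_force: [0.1, -0.2, -1.4]
gripper_width: 0.468
grasp_force: 61.8
```

Run:
```python
from h import *
go(.5507,-.0024,.007,np.pi/2-.02)
```

```text
t 25.65 tcp [ 0.5497 -0.0019  0.0157] yaw 1.5485 tilt [ 0.0024 -0.0003] F [ 0.1 -0.2 -1.4] grip 0.468 61.8
  shift units [-0.003  0.007  0.058] wz units -0.003
```

Request:
send_rows --rows '[{"x": 0,"y": 0.005,"z": 0.03,"wx": 0,"wy": 0,"wz": 0,"hand": -1},{"x": 0,"y": 0,"z": 0.02,"wx": 0,"wy": 0,"wz": 0,"hand": -1},{"x": 0,"y": 0,"z": 0.01,"wx": 0,"wy": 0,"wz": 0,"hand": -1},{"x": 0,"y": 0,"z": 0.007,"wx": 0,"wy": 0,"wz": 0,"hand": -1},{"x": 0,"y": 0,"z": 0.005,"wx": 0,"wy": 0,"wz": 0,"hand": -1},{"x": 0,"y": 0,"z": 0,"wx": 0,"wy": 0,"wz": 0,"hand": -1},{"x": 0,"y": 0,"z": 0,"wx": 0,"wy": 0,"wz": 0,"hand": -1},{"x": 0,"y": 0,"z": 0,"wx": 0,"wy": 0,"wz": 0,"hand": -1},{"x": 0,"y": 0,"z": 0,"wx": 0,"wy": 0,"wz": 0,"hand": -1},{"x": 0,"y": 0,"z": 0,"wx": 0,"wy": 0,"wz": 0,"hand": -1}]'

```text
time: 26.48
tool_pos: [0.5504, -0.0021, 0.0073]
tool_rot: [0.0, 0.715, 0.699, 0.0]
contact_force: [-9.5, 1.2, 19.4]
gripper_width: 0.472
grasp_force: 64.2
```

Request:
send_rows --rows '[{"x": 0,"y": 0,"z": 0,"wx": 0,"wy": 0,"wz": 0,"hand": 0.05},{"x": 0,"y": 0,"z": 0,"wx": 0,"wy": 0,"wz": 0,"hand": 0.2},{"x": 0,"y": 0,"z": 0,"wx": 0,"wy": 0,"wz": 0,"hand": 0.3},{"x": 0,"y": 0,"z": 0,"wx": 0,"wy": 0,"wz": 0,"hand": 0.3},{"x": 0,"y": 0,"z": -0.1,"wx": 0,"wy": 0,"wz": 0,"hand": 0.3},{"x": 0,"y": 0,"z": -0.2,"wx": 0,"wy": 0,"wz": 0,"hand": 0.3},{"x": 0,"y": 0,"z": -0.25,"wx": 0,"wy": 0,"wz": 0,"hand": 1},{"x": 0,"y": 0,"z": -0.25,"wx": 0,"wy": 0,"wz": 0,"hand": 1},{"x": 0.1,"y": 0,"z": -0.15,"wx": 0,"wy": 0,"wz": 0,"hand": 1},{"x": 0.2,"y": 0,"z": 0,"wx": 0,"wy": 0,"wz": 0,"hand": 1}]'

```text
time: 27.32
tool_pos: [0.5544, 0.0412, 0.1532]
tool_rot: [0.005, 0.716, 0.698, 0.004]
contact_force: [1.9, -0.2, 0.6]
gripper_width: 1.005
grasp_force: 0.0
```

Request:
send_rows --rows '[{"x": 0,"y": 0,"z": 0,"wx": 0,"wy": 0,"wz": 0,"hand": 1},{"x": 0,"y": 0,"z": 0,"wx": 0,"wy": 0,"wz": 0,"hand": 1},{"x": 0,"y": 0,"z": 0,"wx": 0,"wy": 0,"wz": 0,"hand": 1},{"x": 0,"y": 0,"z": 0,"wx": 0,"wy": 0,"wz": 0,"hand": 1},{"x": 0,"y": 0,"z": 0,"wx": 0,"wy": 0,"wz": 0,"hand": 1},{"x": 0,"y": 0,"z": 0,"wx": 0,"wy": 0,"wz": 0,"hand": 1},{"x": 0,"y": 0,"z": 0,"wx": 0,"wy": 0,"wz": 0,"hand": 1},{"x": 0,"y": 0,"z": 0,"wx": 0,"wy": 0,"wz": 0,"hand": 1},{"x": 0,"y": 0,"z": 0,"wx": 0,"wy": 0,"wz": 0,"hand": 1},{"x": 0,"y": 0,"z": 0,"wx": 0,"wy": 0,"wz": 0,"hand": 1}]'

```text
time: 28.15
tool_pos: [0.5502, 0.0429, 0.146]
tool_rot: [0.0, 0.715, 0.699, 0.0]
contact_force: [-0.1, -0.2, -0.9]
gripper_width: 1.001
grasp_force: 0.0
```

Run:
```python
from h import *
go(.486,.23,.145,np.pi/2)
img,c,o=look([],'w11'); print(fit('frame',img,c,(.554,.142,-.02),.06),fit('lime',img,c,(.551,-.003,1.55),.055))
```

```text
t 28.15 tcp [0.5502 0.0429 0.146 ] yaw 1.5478 tilt [0. 0.] F [-0.1 -0.2 -0.9] grip 1.001 0.0
  shift units [ 1.237 -0.457  0.006] wz units -0.029
(array([ 0.5544,  0.1438, -0.0252]), np.float64(0.209)) (array([ 0.5512, -0.0046,  1.5422]), np.float64(0.075))
```

View pics/w11.png

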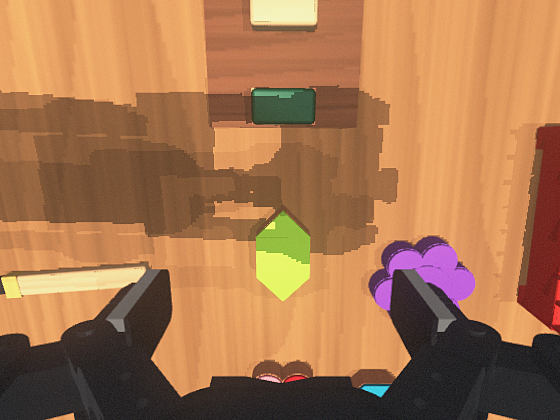

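The lime lies midway at (283,253), tip to tip along the row. I'll check why the frame masks fit loosely while I move to the blue packer.

Run:
```python
from h import *
img,c=load('w2'); hsv=cv2.cvtColor(img,cv2.COLOR_BGR2HSV)
p=np.array([.5538,.142,0]);C,s=np.cos(-.021),np.sin(-.021)
for pts,lo,hi in M['frame']:
    q=np.array(pts)@np.array([[C,s,0],[-s,C,0],[0,0,1]])+p
    uv=proj(q,c); h=np.round(uv).astype(int); x0,y0=h.min(0);x1,y1=h.max(0); print(x0,x1,y0,y1)
    m=cv2.inRange(hsv,lo,hi); xm,ym=(x0+x1)//2,(y0+y1)//2
    r=np.where(m[y0-10:y1+10,xm])[0]+y0-10; k=np.where(m[ym,x0-10:x1+10])[0]+x0-10; print('mask rows',r.min(),r.max(),'cols',k.min(),k.max())
    print('col prof',hsv[y0-6:y1+6:2,xm].tolist()); print('row prof',hsv[ym,x0-6:x0+10:2].tolist(),hsv[ym,x1-8:x1+8:2].tolist())
```

```text
331 403 45 80
mask rows 47 74 cols 340 400
col prof [[11, 145, 194], [11, 147, 181], [10, 148, 190], [13, 123, 215], [22, 94, 246], [25, 76, 245], [25, 75, 245], [26, 72, 245], [26, 70, 245], [26, 71, 245], [27, 63, 245], [28, 63, 245], [27, 60, 245], [28, 63, 245], [28, 60, 245], [28, 53, 245], [28, 58, 245], [24, 81, 246], [14, 121, 231], [14, 102, 110], [11, 147, 163], [11, 140, 171], [11, 138, 177], [12, 150, 167]]
row prof [[10, 145, 172], [10, 143, 170], [11, 145, 167], [10, 140, 169], [11, 148, 172], [14, 120, 119], [15, 108, 123], [16, 109, 247]] [[28, 63, 245], [28, 63, 245], [26, 75, 246], [17, 109, 246], [11, 145, 185], [10, 142, 190], [11, 146, 187], [11, 146, 182]]
327 393 131 167
mask rows 132 164 cols 332 391
col prof [[10, 129, 127], [11, 135, 130], [12, 140, 120], [10, 145, 181], [51, 81, 63], [53, 94, 76], [66, 92, 91], [69, 85, 90], [61, 86, 83], [64, 88, 87], [64, 88, 90], [68, 78, 88], [67, 74, 86], [65, 86, 83], [65, 85, 84], [65, 83, 77], [61, 84, 82], [65, 79, 81], [63, 77, 80], [50, 71, 65], [13, 139, 119], [13, 144, 156], [14, 148, 152], [13, 150, 156]]
row prof [[14, 147, 99], [10, 144, 101], [9, 135, 102], [11, 139, 101], [7, 135, 100], [16, 112, 59], [41, 97, 50], [63, 80, 67]] [[56, 70, 87], [67, 102, 130], [67, 99, 124], [55, 77, 83], [10, 147, 180], [10, 144, 168], [10, 146, 168], [10, 143, 170]]
```

Request:
send_rows --rows '[{"x": 0.12,"y": -0.045,"z": 0,"wx": 0,"wy": 0,"wz": -0.029,"hand": 1},{"x": 0.12,"y": -0.045,"z": 0,"wx": 0,"wy": 0,"wz": 0,"hand": 1},{"x": 0.12,"y": -0.045,"z": 0,"wx": 0,"wy": 0,"wz": 0,"hand": 1},{"x": 0.12,"y": -0.045,"z": 0,"wx": 0,"wy": 0,"wz": 0,"hand": 1},{"x": 0.12,"y": -0.045,"z": 0,"wx": 0,"wy": 0,"wz": 0,"hand": 1},{"x": 0.12,"y": -0.045,"z": 0,"wx": 0,"wy": 0,"wz": 0,"hand": 1},{"x": 0.12,"y": -0.045,"z": 0,"wx": 0,"wy": 0,"wz": 0,"hand": 1},{"x": 0.12,"y": -0.045,"z": 0,"wx": 0,"wy": 0,"wz": 0,"hand": 1},{"x": 0.12,"y": -0.045,"z": 0,"wx": 0,"wy": 0,"wz": 0,"hand": 1},{"x": 0.12,"y": -0.045,"z": 0,"wx": 0,"wy": 0,"wz": 0,"hand": 1}]'

```text
time: 29.03
tool_pos: [0.4827, 0.224, 0.1461]
tool_rot: [0.0, 0.707, 0.707, 0.0]
contact_force: [-0.2, -0.7, -0.7]
gripper_width: 1.0
grasp_force: 0.0
```

Request:
send_rows --rows '[{"x": 0,"y": 0,"z": 0,"wx": 0,"wy": 0,"wz": 0,"hand": 1},{"x": 0,"y": 0,"z": 0,"wx": 0,"wy": 0,"wz": 0,"hand": 1},{"x": 0,"y": 0,"z": 0,"wx": 0,"wy": 0,"wz": 0,"hand": 1},{"x": 0,"y": 0,"z": 0,"wx": 0,"wy": 0,"wz": 0,"hand": 1},{"x": 0,"y": 0,"z": 0,"wx": 0,"wy": 0,"wz": 0,"hand": 1},{"x": 0,"y": 0,"z": 0,"wx": 0,"wy": 0,"wz": 0,"hand": 1},{"x": 0,"y": 0,"z": 0,"wx": 0,"wy": 0,"wz": 0,"hand": 1},{"x": 0,"y": 0,"z": 0,"wx": 0,"wy": 0,"wz": 0,"hand": 1},{"x": 0,"y": 0,"z": 0,"wx": 0,"wy": 0,"wz": 0,"hand": 1},{"x": 0,"y": 0,"z": 0,"wx": 0,"wy": 0,"wz": 0,"hand": 1}]'

```text
time: 29.87
tool_pos: [0.4832, 0.2231, 0.1459]
tool_rot: [-0.0, 0.707, 0.707, -0.0]
contact_force: [-0.4, -0.0, -0.9]
gripper_width: 0.997
grasp_force: 0.0
```

Run:
```python
from h import *
img,c,o=look([],'w12')
r=fit('blue',img,c,(.485,.306,0),.045); print(r); go(r[0][0],r[0][1],.008,r[0][2]%np.pi+np.pi/2)
```

```text
(array([ 4.867e-01,  3.062e-01, -2.000e-04]), np.float64(0.094))
t 29.92 tcp [0.4831 0.2231 0.146 ] yaw 1.5707 tilt [-0. -0.] F [-0.1  0.1  0.4] grip 1.001 0.0
  shift units [0.554 0.024 0.92 ] wz units -4.0
```

Request:
send_rows --rows '[{"x": 0.14,"y": 0.008,"z": 0,"wx": 0,"wy": 0,"wz": 0,"hand": 1},{"x": 0.2,"y": 0.008,"z": 0,"wx": 0,"wy": 0,"wz": 0,"hand": 1},{"x": 0.214,"y": 0.008,"z": 0.05,"wx": 0,"wy": 0,"wz": 0,"hand": 1},{"x": 0,"y": 0,"z": 0.15,"wx": 0,"wy": 0,"wz": 0,"hand": 1},{"x": 0,"y": 0,"z": 0.15,"wx": 0,"wy": 0,"wz": 0,"hand": 1},{"x": 0,"y": 0,"z": 0.15,"wx": 0,"wy": 0,"wz": 0,"hand": 1},{"x": 0,"y": 0,"z": 0.15,"wx": 0,"wy": 0,"wz": 0,"hand": 1},{"x": 0,"y": 0,"z": 0.14,"wx": 0,"wy": 0,"wz": 0,"hand": 1},{"x": 0,"y": 0,"z": 0.09,"wx": 0,"wy": 0,"wz": 0,"hand": 1},{"x": 0,"y": 0,"z": 0.04,"wx": 0,"wy": 0,"wz": 0,"hand": 1}]'

```text
time: 30.75
tool_pos: [0.4851, 0.3055, 0.0054]
tool_rot: [-0.001, 0.707, 0.707, -0.002]
contact_force: [0.7, -0.6, -0.2]
gripper_width: 0.996
grasp_force: 0.0
```

Request:
send_rows --rows '[{"x": 0,"y": 0,"z": 0,"wx": 0,"wy": 0,"wz": 0,"hand": 0.8},{"x": 0,"y": 0,"z": 0,"wx": 0,"wy": 0,"wz": 0,"hand": 0.7},{"x": 0,"y": 0,"z": 0,"wx": 0,"wy": 0,"wz": 0,"hand": 0.6},{"x": 0,"y": 0,"z": 0,"wx": 0,"wy": 0,"wz": 0,"hand": 0.5},{"x": 0,"y": 0,"z": 0,"wx": 0,"wy": 0,"wz": 0,"hand": 0.4},{"x": 0,"y": 0,"z": 0,"wx": 0,"wy": 0,"wz": 0,"hand": 0.3},{"x": 0,"y": 0,"z": 0,"wx": 0,"wy": 0,"wz": 0,"hand": 0.2},{"x": 0,"y": 0,"z": 0,"wx": 0,"wy": 0,"wz": 0,"hand": 0},{"x": 0,"y": 0,"z": 0,"wx": 0,"wy": 0,"wz": 0,"hand": -0.5},{"x": 0,"y": 0,"z": 0,"wx": 0,"wy": 0,"wz": 0,"hand": -1}]'

```text
time: 31.58
tool_pos: [0.4881, 0.3069, 0.01]
tool_rot: [0.0, 0.707, 0.707, 0.001]
contact_force: [-1.1, -0.9, 5.8]
gripper_width: 0.682
grasp_force: 64.9
```

Request:
send_rows --rows '[{"x": 0,"y": 0,"z": 0,"wx": 0,"wy": 0,"wz": 0,"hand": -1},{"x": 0,"y": 0,"z": -0.05,"wx": 0,"wy": 0,"wz": 0,"hand": -1},{"x": 0,"y": 0,"z": -0.1,"wx": 0,"wy": 0,"wz": 0,"hand": -1},{"x": 0,"y": 0,"z": -0.15,"wx": 0,"wy": 0,"wz": 0,"hand": -1},{"x": 0,"y": 0,"z": -0.2,"wx": 0,"wy": 0,"wz": 0,"hand": -1},{"x": 0,"y": 0,"z": -0.2,"wx": 0,"wy": 0,"wz": 0,"hand": -1},{"x": 0,"y": 0,"z": -0.1,"wx": 0,"wy": 0,"wz": 0.026,"hand": -1},{"x": 0,"y": 0,"z": 0,"wx": 0,"wy": 0,"wz": 0,"hand": -1},{"x": 0,"y": 0,"z": 0,"wx": 0,"wy": 0,"wz": 0,"hand": -1},{"x": 0,"y": 0,"z": 0,"wx": 0,"wy": 0,"wz": 0,"hand": -1}]'

```text
time: 32.42
tool_pos: [0.4857, 0.3058, 0.1263]
tool_rot: [-0.0, 0.714, 0.7, -0.001]
contact_force: [0.3, 0.5, -0.9]
gripper_width: 0.683
grasp_force: 64.3
```

Run:
```python
from h import *
go(.5545,.07,.12,np.pi/2-.02)
img,c,_=look([],'w13'); s=manip.state()['tool_pos']
c2=dict(c); c2['t']=c['t']+c['R']@[0,0,s[2]-.009]
print('held',fit('blue',img,c2,np.append(s[:2],-.02),.05),s)
```

```text
t 32.42 tcp [0.4857 0.3058 0.1263] yaw 1.5507 tilt [-0.0023 -0.001 ] F [ 0.3  0.5 -0.9] grip 0.683 64.3
  shift units [-1.562  0.49   0.043] wz units -0.0
held (array([0.4858, 0.3072, 3.1219]), np.float64(0.145)) [0.48536918 0.3056135  0.12565249]
```

Request:
send_rows --rows '[{"x": -0.1,"y": 0.03,"z": 0,"wx": 0,"wy": 0,"wz": 0,"hand": -1},{"x": -0.2,"y": 0.06,"z": 0,"wx": 0,"wy": 0,"wz": 0,"hand": -1},{"x": -0.23,"y": 0.07,"z": 0,"wx": 0,"wy": 0,"wz": 0,"hand": -1},{"x": -0.23,"y": 0.07,"z": 0,"wx": 0,"wy": 0,"wz": 0,"hand": -1},{"x": -0.23,"y": 0.07,"z": 0,"wx": 0,"wy": 0,"wz": 0,"hand": -1},{"x": -0.23,"y": 0.07,"z": 0,"wx": 0,"wy": 0,"wz": 0,"hand": -1},{"x": -0.2,"y": 0.07,"z": 0,"wx": 0,"wy": 0,"wz": 0,"hand": -1},{"x": -0.142,"y": 0.05,"z": 0,"wx": 0,"wy": 0,"wz": 0,"hand": -1},{"x": 0,"y": 0,"z": 0,"wx": 0,"wy": 0,"wz": 0,"hand": -1},{"x": 0,"y": 0,"z": 0,"wx": 0,"wy": 0,"wz": 0,"hand": -1}]'

```text
time: 33.3
tool_pos: [0.5544, 0.0695, 0.1258]
tool_rot: [-0.001, 0.715, 0.699, -0.001]
contact_force: [0.0, -0.4, -0.2]
gripper_width: 0.682
grasp_force: 64.3
```

Request:
send_rows --rows '[{"x": 0,"y": 0,"z": 0,"wx": 0,"wy": 0,"wz": 0,"hand": -1},{"x": 0,"y": 0,"z": 0,"wx": 0,"wy": 0,"wz": 0,"hand": -1},{"x": 0,"y": 0,"z": 0,"wx": 0,"wy": 0,"wz": 0,"hand": -1},{"x": 0,"y": 0,"z": 0,"wx": 0,"wy": 0,"wz": 0,"hand": -1},{"x": 0,"y": 0,"z": 0,"wx": 0,"wy": 0,"wz": 0,"hand": -1},{"x": 0,"y": 0,"z": 0,"wx": 0,"wy": 0,"wz": 0,"hand": -1},{"x": 0,"y": 0,"z": 0,"wx": 0,"wy": 0,"wz": 0,"hand": -1},{"x": 0,"y": 0,"z": 0,"wx": 0,"wy": 0,"wz": 0,"hand": -1},{"x": 0,"y": 0,"z": 0,"wx": 0,"wy": 0,"wz": 0,"hand": -1},{"x": 0,"y": 0,"z": 0,"wx": 0,"wy": 0,"wz": 0,"hand": -1}]'

```text
time: 34.13
tool_pos: [0.5554, 0.0705, 0.128]
tool_rot: [0.0, 0.714, 0.7, 0.0]
contact_force: [0.4, -0.2, -2.0]
gripper_width: 0.688
grasp_force: 64.3
```

Run:
```python
from h import *
go(.5545,.142,.05,np.pi/2-.02)
img,c,_=look([],'w14'); print(fit('frame',img,c,(.5545,.142,-.02),.06), manip.state()['tool_pos'])
ct=img[20:400,180:400].copy(); cv2.imwrite('pics/w14c.png',cv2.resize(img[0:300,130:430],(600,600),interpolation=cv2.INTER_CUBIC))
```

```text
t 34.13 tcp [0.5554 0.0705 0.128 ] yaw 1.5503 tilt [ 0. -0.] F [ 0.4 -0.2 -2. ] grip 0.688 64.3
  shift units [ 0.477 -0.016  0.52 ] wz units -0.001
(array([ 0.5546,  0.1425, -0.0208]), np.float64(0.251)) [0.55544135 0.07044701 0.12797773]
```

View pics/w14c.png

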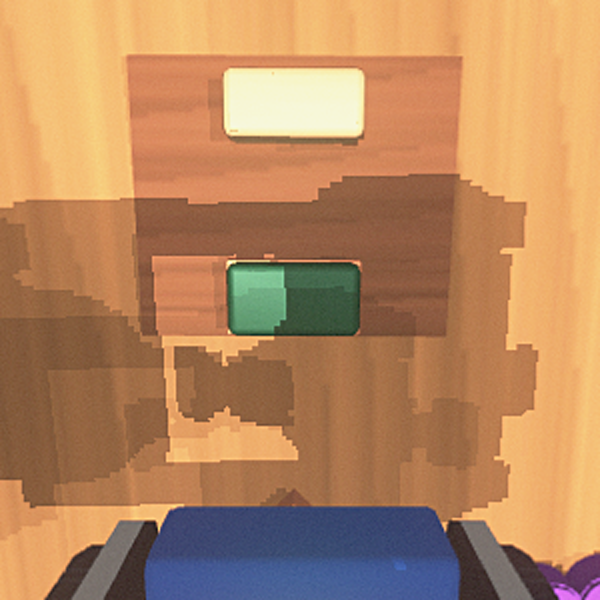

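The frame's base corners in the crop are (127,57), (462,57), (445,335) and (143,335). The pale stop's top spans u 224–364, v 68–137. The green bar's top spans u 228–360, v 262–333.

Run:
```python
from h import *
img,c=load('w14'); f=lambda u,v,z: unproj((130+u/2-.25,v/2-.25),z,c)
B=np.array([f(127,56,.006),f(462,56,.006),f(445.5,335.5,.006),f(142.5,335.5,.006)]); print('base',B.round(4).tolist(),B.mean(0).round(4))
P=[f(294,67,.028),f(294,137,.028),f(224,102,.028),f(364.5,102,.028)]; print('pale',np.round(P,4).tolist())
G=[f(294,262,.028),f(294,334.5,.028),f(227.5,298,.028),f(361,298,.028)]; print('green',np.round(G,4).tolist())
s=manip.state()['tool_pos']
# held blue: top far edge ends (161..443,507) , z of top = tcp-.009+.030
for u,v in [(162,509),(441,507),(302,507)]: print('blue edge',f(u,v,s[2]+.021)-s[:2])
```

```text
base [[0.5014, 0.1897], [0.6107, 0.1875], [0.6084, 0.096], [0.4991, 0.0983]] [0.5549 0.1429]
pale [[0.5559, 0.1815], [0.5554, 0.1619], [0.5344, 0.1722], [0.5771, 0.1714]]
green [[0.5546, 0.1243], [0.554, 0.1009], [0.5326, 0.1133], [0.5762, 0.1124]]
blue edge [-0.02404792  0.0181776 ]
blue edge [0.02533504 0.01750922]
blue edge [0.00073767 0.0180211 ]
```

Run:
```python
from h import *
img,c=load('w14'); f=lambda u,v,z: unproj((130+u/2-.25,v/2-.25),z,c)
s=np.array([.5549,.0702,.1265])
for z in (-.010,-.008,-.006): print([ (f(u,v,s[2]+z)-s[:2]).round(4).tolist() for u,v in [(159,510),(446,508),(302,507)]])
print('top edge',(f(302,545,s[2]+.019)-s[:2]).round(4))
m=cv2.inRange(cv2.cvtColor(img,cv2.COLOR_BGR2HSV),(100,60,20),(130,255,255))
for u in (240,270,281,300,320):
    r=np.where(m[200:,u])[0]+200; print(u,r.min(),r.max(),[(int(v),img[v,u].tolist()) for v in range(r.min()-2,r.max()+4,4)])
```

```text
[[-0.031, 0.0051], [0.0334, 0.0042], [0.0011, 0.0052]]
[[-0.0306, 0.0059], [0.033, 0.0051], [0.0011, 0.006]]
[[-0.0302, 0.0067], [0.0326, 0.0059], [0.0011, 0.0068]]
top edge [0.0011 0.0093]
240 254 311 [(252, [74, 121, 184]), (256, [104, 65, 55]), (260, [114, 72, 66]), (264, [113, 73, 63]), (268, [112, 69, 58]), (272, [117, 74, 66]), (276, [116, 74, 65]), (280, [131, 79, 58]), (284, [147, 88, 66]), (288, [152, 91, 69]), (292, [152, 94, 73]), (296, [148, 94, 73]), (300, [150, 96, 77]), (304, [150, 94, 77]), (308, [147, 96, 79]), (312, [117, 187, 255])]
270 253 310 [(251, [58, 78, 127]), (255, [110, 69, 57]), (259, [110, 69, 55]), (263, [113, 70, 55]), (267, [115, 75, 59]), (271, [115, 77, 63]), (275, [114, 78, 61]), (279, [130, 86, 66]), (283, [148, 94, 68]), (287, [149, 95, 68]), (291, [151, 96, 71]), (295, [151, 97, 75]), (299, [151, 103, 79]), (303, [150, 100, 76]), (307, [150, 100, 82]), (311, [112, 198, 144])]
281 253 310 [(251, [60, 85, 135]), (255, [112, 71, 57]), (259, [111, 72, 57]), (263, [109, 67, 54]), (267, [114, 75, 61]), (271, [112, 73, 56]), (275, [115, 78, 63]), (279,
[... 233 characters left out ...]
(256, [113, 71, 59]), (260, [110, 71, 59]), (264, [109, 65, 55]), (268, [113, 73, 57]), (272, [113, 76, 57]), (276, [116, 75, 56]), (280, [134, 84, 64]), (284, [146, 90, 66]), (288, [152, 96, 71]), (292, [147, 89, 65]), (296, [150, 95, 74]), (300, [149, 98, 72]), (304, [147, 96, 73]), (308, [146, 100, 77]), (312, [114, 255, 250])]
320 254 310 [(252, [62, 110, 171]), (256, [113, 70, 59]), (260, [109, 65, 53]), (264, [109, 64, 53]), (268, [116, 72, 58]), (272, [114, 72, 59]), (276, [112, 69, 57]), (280, [135, 79, 58]), (284, [147, 88, 66]), (288, [153, 94, 69]), (292, [153, 93, 69]), (296, [155, 98, 73]), (300, [152, 95, 76]), (304, [147, 89, 71]), (308, [148, 95, 80]), (312, [121, 183, 253])]
```

Request:
send_rows --rows '[{"x": 0.08,"y": -0.003,"z": 0,"wx": 0,"wy": 0,"wz": 0,"hand": -1},{"x": 0.12,"y": -0.004,"z": 0,"wx": 0,"wy": 0,"wz": 0,"hand": -1},{"x": 0.14,"y": -0.004,"z": 0,"wx": 0,"wy": 0,"wz": 0,"hand": -1},{"x": 0.12,"y": -0.003,"z": 0.1,"wx": 0,"wy": 0,"wz": 0,"hand": -1},{"x": 0.07,"y": -0.002,"z": 0.15,"wx": 0,"wy": 0,"wz": 0,"hand": -1},{"x": 0.028,"y": -0.001,"z": 0.15,"wx": 0,"wy": 0,"wz": 0,"hand": -1},{"x": 0,"y": 0,"z": 0.1,"wx": 0,"wy": 0,"wz": 0,"hand": -1},{"x": 0,"y": 0,"z": 0.05,"wx": 0,"wy": 0,"wz": 0,"hand": -1},{"x": 0,"y": 0,"z": 0,"wx": 0,"wy": 0,"wz": 0,"hand": -1},{"x": 0,"y": 0,"z": 0,"wx": 0,"wy": 0,"wz": 0,"hand": -1}]'

```text
time: 35.02
tool_pos: [0.5547, 0.1545, 0.0456]
tool_rot: [-0.0, 0.714, 0.7, 0.0]
contact_force: [0.8, -0.1, -0.8]
gripper_width: 0.691
grasp_force: 64.3
```

Request:
send_rows --rows '[{"x": 0,"y": 0,"z": 0,"wx": 0,"wy": 0,"wz": 0,"hand": -1},{"x": 0,"y": 0,"z": 0,"wx": 0,"wy": 0,"wz": 0,"hand": -1},{"x": 0,"y": 0,"z": 0,"wx": 0,"wy": 0,"wz": 0,"hand": -1},{"x": 0,"y": 0,"z": 0,"wx": 0,"wy": 0,"wz": 0,"hand": -1},{"x": 0,"y": 0,"z": 0,"wx": 0,"wy": 0,"wz": 0,"hand": -1},{"x": 0,"y": 0,"z": 0,"wx": 0,"wy": 0,"wz": 0,"hand": -1},{"x": 0,"y": 0,"z": 0,"wx": 0,"wy": 0,"wz": 0,"hand": -1},{"x": 0,"y": 0,"z": 0,"wx": 0,"wy": 0,"wz": 0,"hand": -1},{"x": 0,"y": 0,"z": 0,"wx": 0,"wy": 0,"wz": 0,"hand": -1},{"x": 0,"y": 0,"z": 0,"wx": 0,"wy": 0,"wz": 0,"hand": -1}]'

```text
time: 35.85
tool_pos: [0.5545, 0.1542, 0.0454]
tool_rot: [-0.0, 0.714, 0.7, -0.0]
contact_force: [-0.1, 0.6, -1.0]
gripper_width: 0.688
grasp_force: 64.3
```

Run:
```python
from h import *
go(.5545,.1542,.0155,np.pi/2-.02)
img,c,_=look([],'w15'); cv2.imwrite('pics/w15c.png',cv2.resize(img[100:400,130:430],(600,600),interpolation=cv2.INTER_CUBIC))
```

```text
t 35.85 tcp [0.5545 0.1542 0.0454] yaw 1.5503 tilt [-0.0001 -0.    ] F [-0.1  0.6 -1. ] grip 0.688 64.3
  shift units [-0.    -0.     0.199] wz units -0.001
```

View pics/w15c.png

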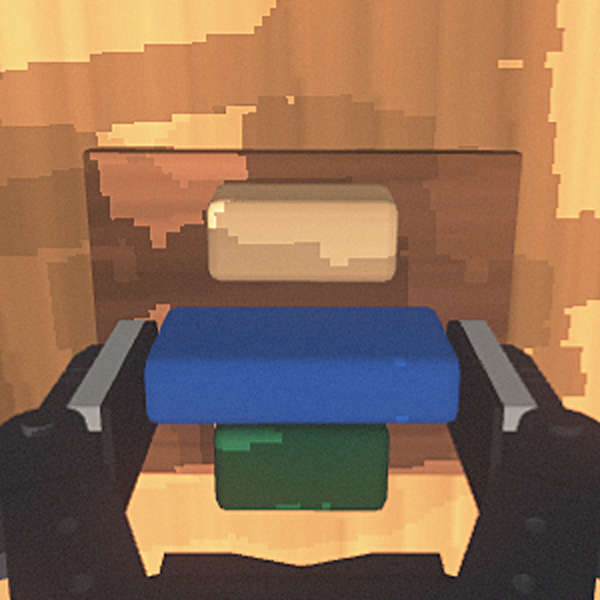

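Run:
```python
from h import *
img,c=load('w15'); f=lambda u,v,z: unproj((130+u/2-.25,100+v/2-.25),z,c)
print('pale',f(303,282,.027),f(208,240,.026),f(398,240,.026),'blue bottom',f(303,307.5,.0384), 'blue top near',f(303,423,.0645),'base',f(84,152,.006),f(522,152,.006))
```

```text
pale [0.55538265 0.162532  ] [0.53375375 0.17287165] [0.57742227 0.17195584] blue bottom [0.5553136  0.16080013] blue top near [0.55497957 0.14809402] base [0.5013571  0.19045335] [0.61065165 0.18817859]
```

Request:
send_rows --rows '[{"x": 0,"y": 0,"z": 0.02,"wx": 0,"wy": 0,"wz": 0,"hand": -1},{"x": 0,"y": 0,"z": 0.03,"wx": 0,"wy": 0,"wz": 0,"hand": -1},{"x": 0,"y": 0,"z": 0.03,"wx": 0,"wy": 0,"wz": 0,"hand": -1},{"x": 0,"y": 0,"z": 0.03,"wx": 0,"wy": 0,"wz": 0,"hand": -1},{"x": 0,"y": 0,"z": 0.03,"wx": 0,"wy": 0,"wz": 0,"hand": -1},{"x": 0,"y": 0,"z": 0.02,"wx": 0,"wy": 0,"wz": 0,"hand": -1},{"x": 0,"y": 0,"z": 0.015,"wx": 0,"wy": 0,"wz": 0,"hand": -1},{"x": 0,"y": 0,"z": 0.01,"wx": 0,"wy": 0,"wz": 0,"hand": -1},{"x": 0,"y": 0,"z": 0.005,"wx": 0,"wy": 0,"wz": 0,"hand": -1},{"x": 0,"y": 0,"z": 0,"wx": 0,"wy": 0,"wz": 0,"hand": -1}]'

```text
time: 36.73
tool_pos: [0.5546, 0.1542, 0.0169]
tool_rot: [-0.0, 0.714, 0.7, -0.0]
contact_force: [-0.1, -0.6, -0.4]
gripper_width: 0.684
grasp_force: 64.3
```

Request:
send_rows --rows '[{"x": 0,"y": 0,"z": 0.004,"wx": 0,"wy": 0,"wz": 0,"hand": -1},{"x": 0,"y": 0,"z": 0.004,"wx": 0,"wy": 0,"wz": 0,"hand": -1},{"x": 0,"y": 0,"z": 0,"wx": 0,"wy": 0,"wz": 0,"hand": -1},{"x": 0,"y": 0,"z": 0,"wx": 0,"wy": 0,"wz": 0,"hand": -1},{"x": 0,"y": 0,"z": 0,"wx": 0,"wy": 0,"wz": 0,"hand": -1},{"x": 0,"y": 0,"z": 0,"wx": 0,"wy": 0,"wz": 0,"hand": -1},{"x": 0,"y": 0,"z": 0,"wx": 0,"wy": 0,"wz": 0,"hand": -1},{"x": 0,"y": 0,"z": 0,"wx": 0,"wy": 0,"wz": 0,"hand": -1},{"x": 0,"y": 0,"z": 0,"wx": 0,"wy": 0,"wz": 0,"hand": -1},{"x": 0,"y": 0,"z": 0,"wx": 0,"wy": 0,"wz": 0,"hand": -1}]'

```text
time: 37.57
tool_pos: [0.5548, 0.1543, 0.016]
tool_rot: [0.0, 0.714, 0.7, 0.0]
contact_force: [0.8, -0.3, 1.8]
gripper_width: 0.687
grasp_force: 64.5
```

Request:
send_rows --rows '[{"x": 0,"y": 0,"z": 0.004,"wx": 0,"wy": 0,"wz": 0,"hand": -1},{"x": 0,"y": 0,"z": 0.002,"wx": 0,"wy": 0,"wz": 0,"hand": -1},{"x": 0,"y": 0,"z": 0,"wx": 0,"wy": 0,"wz": 0,"hand": -1},{"x": 0,"y": 0,"z": 0,"wx": 0,"wy": 0,"wz": 0,"hand": -1},{"x": 0,"y": 0,"z": 0,"wx": 0,"wy": 0,"wz": 0,"hand": 0.45},{"x": 0,"y": 0,"z": 0,"wx": 0,"wy": 0,"wz": 0,"hand": 0.55},{"x": 0,"y": 0,"z": 0,"wx": 0,"wy": 0,"wz": 0,"hand": 0.65},{"x": 0,"y": 0,"z": 0,"wx": 0,"wy": 0,"wz": 0,"hand": 0.75},{"x": 0,"y": 0,"z": 0,"wx": 0,"wy": 0,"wz": 0,"hand": 0.75},{"x": 0,"y": 0,"z": 0,"wx": 0,"wy": 0,"wz": 0,"hand": 0.75}]'

```text
time: 38.4
tool_pos: [0.5544, 0.1542, 0.0146]
tool_rot: [-0.0, 0.714, 0.7, -0.0]
contact_force: [0.2, -0.2, -0.4]
gripper_width: 0.87
grasp_force: 0.0
```

Request:
send_rows --rows '[{"x": 0,"y": 0,"z": -0.05,"wx": 0,"wy": 0,"wz": 0,"hand": 0.75},{"x": 0,"y": 0,"z": -0.1,"wx": 0,"wy": 0,"wz": 0,"hand": 0.75},{"x": 0,"y": 0,"z": -0.2,"wx": 0,"wy": 0,"wz": 0,"hand": 0.8},{"x": 0,"y": 0,"z": -0.25,"wx": 0,"wy": 0,"wz": 0,"hand": 1},{"x": -0.1,"y": 0,"z": -0.1,"wx": 0,"wy": 0,"wz": 0,"hand": 1},{"x": -0.2,"y": 0,"z": 0,"wx": 0,"wy": 0,"wz": 0,"hand": 1},{"x": -0.15,"y": 0,"z": 0,"wx": 0,"wy": 0,"wz": 0,"hand": 1},{"x": 0,"y": 0,"z": 0,"wx": 0,"wy": 0,"wz": 0,"hand": 1},{"x": 0,"y": 0,"z": 0,"wx": 0,"wy": 0,"wz": 0,"hand": 1},{"x": 0,"y": 0,"z": 0,"wx": 0,"wy": 0,"wz": 0,"hand": 1}]'

```text
time: 39.23
tool_pos: [0.5532, 0.0871, 0.12]
tool_rot: [-0.0, 0.714, 0.7, 0.0]
contact_force: [0.5, -0.3, 0.6]
gripper_width: 1.002
grasp_force: 0.0
```

Run:
```python
from h import *
go(.59,-.25,.125,np.pi/2-.02)
img,c,_=look([],'w16')
c2=dict(c); c2['t']=c['t']+c['R']@[0,0,.006]
print(fit('blue',img,c2,(.555,.154,-.02),.05))
m=cv2.inRange(cv2.cvtColor(img,cv2.COLOR_BGR2HSV),(100,60,20),(130,255,255)); cs,_=cv2.findContours(m,0,2); print(cv2.boundingRect(max(cs,key=cv2.contourArea)))
```

```text
t 39.23 tcp [0.5532 0.0871 0.12  ] yaw 1.5501 tilt [0.     0.0005] F [ 0.5 -0.3  0.6] grip 1.002 0.0
  shift units [-2.242  0.292 -0.034] wz units -0.001
(array([0.5558, 0.1539, 3.1205]), np.float64(0.071))
(232, 98, 100, 24)
```

Blue stands in the gap as planned. Now the yellow packer.

Request:
send_rows --rows '[{"x": -0.25,"y": 0.025,"z": -0.02,"wx": 0,"wy": 0,"wz": 0,"hand": 1},{"x": -0.25,"y": 0.025,"z": -0.02,"wx": 0,"wy": 0,"wz": 0,"hand": 1},{"x": -0.25,"y": 0.025,"z": -0.02,"wx": 0,"wy": 0,"wz": 0,"hand": 1},{"x": -0.25,"y": 0.025,"z": -0.02,"wx": 0,"wy": 0,"wz": 0,"hand": 1},{"x": -0.25,"y": 0.025,"z": -0.02,"wx": 0,"wy": 0,"wz": 0,"hand": 1},{"x": -0.25,"y": 0.025,"z": -0.02,"wx": 0,"wy": 0,"wz": 0,"hand": 1},{"x": -0.25,"y": 0.025,"z": -0.02,"wx": 0,"wy": 0,"wz": 0,"hand": 1},{"x": -0.25,"y": 0.025,"z": -0.02,"wx": 0,"wy": 0,"wz": 0,"hand": 1},{"x": -0.25,"y": 0.025,"z": 0,"wx": 0,"wy": 0,"wz": 0,"hand": 1},{"x": -0.25,"y": 0.025,"z": 0,"wx": 0,"wy": 0,"wz": 0,"hand": 1}]'

```text
time: 40.12
tool_pos: [0.5836, -0.2898, 0.1439]
tool_rot: [0.0, 0.714, 0.7, 0.0]
contact_force: [0.2, 0.9, -0.2]
gripper_width: 1.001
grasp_force: 0.0
```

Request:
send_rows --rows '[{"x": -0.25,"y": 0.02,"z": 0,"wx": 0,"wy": 0,"wz": 0,"hand": 1},{"x": -0.25,"y": 0.02,"z": 0,"wx": 0,"wy": 0,"wz": 0,"hand": 1},{"x": -0.18,"y": 0.01,"z": 0,"wx": 0,"wy": 0,"wz": 0.1,"hand": 1},{"x": 0,"y": 0,"z": 0,"wx": 0,"wy": 0,"wz": 0,"hand": 1},{"x": 0,"y": 0,"z": 0,"wx": 0,"wy": 0,"wz": 0,"hand": 1},{"x": 0,"y": 0,"z": 0,"wx": 0,"wy": 0,"wz": 0,"hand": 1},{"x": 0,"y": 0,"z": 0,"wx": 0,"wy": 0,"wz": 0,"hand": 1},{"x": 0,"y": 0,"z": 0,"wx": 0,"wy": 0,"wz": 0,"hand": 1},{"x": 0,"y": 0,"z": 0,"wx": 0,"wy": 0,"wz": 0,"hand": 1},{"x": 0,"y": 0,"z": 0,"wx": 0,"wy": 0,"wz": 0,"hand": 1}]'

```text
time: 40.95
tool_pos: [0.5887, -0.3901, 0.144]
tool_rot: [0.0, 0.741, 0.672, 0.0]
contact_force: [1.7, -0.2, -0.1]
gripper_width: 1.002
grasp_force: 0.0
```

Run:
```python
from h import *
img,c,_=look([],'w17')
for lo in [(22,100,40),(20,60,30)]:
    M['yellow'][0]=(M['yellow'][0][0],lo,(40,255,255)); r=fit('yellow',img,c,(.59,-.322,-.1),.05); print(r)
w=fit('white',img,c,(.478,-.32,.2),.05); print('white',w)
q=(r[0][2]+np.pi/2)%np.pi-np.pi/2
go(r[0][0],r[0][1],.008,q+np.pi/2)
```

```text
(array([ 0.5908, -0.3186, -0.2035]), np.float64(0.077))
(array([ 0.5911, -0.3185, -0.202 ]), np.float64(0.056))
white (array([ 0.4804, -0.3169,  0.2741]), np.float64(0.08))
t 41.0 tcp [ 0.5887 -0.3904  0.144 ] yaw 1.4728 tilt [ 0.0001 -0.    ] F [-0.7 -0.5 -0.9] grip 0.998 0.0
  shift units [ 0.478 -0.031  0.907] wz units 0.132
```

Request:
send_rows --rows '[{"x": 0.12,"y": -0.011,"z": 0,"wx": 0,"wy": 0,"wz": 0,"hand": 1},{"x": 0.18,"y": -0.01,"z": 0,"wx": 0,"wy": 0,"wz": 0,"hand": 1},{"x": 0.178,"y": -0.01,"z": 0.05,"wx": 0,"wy": 0,"wz": 0,"hand": 1},{"x": 0,"y": 0,"z": 0.1,"wx": 0,"wy": 0,"wz": 0.132,"hand": 1},{"x": 0,"y": 0,"z": 0.15,"wx": 0,"wy": 0,"wz": 0,"hand": 1},{"x": 0,"y": 0,"z": 0.15,"wx": 0,"wy": 0,"wz": 0,"hand": 1},{"x": 0,"y": 0,"z": 0.15,"wx": 0,"wy": 0,"wz": 0,"hand": 1},{"x": 0,"y": 0,"z": 0.15,"wx": 0,"wy": 0,"wz": 0,"hand": 1},{"x": 0,"y": 0,"z": 0.1,"wx": 0,"wy": 0,"wz": 0,"hand": 1},{"x": 0,"y": 0,"z": 0.055,"wx": 0,"wy": 0,"wz": 0,"hand": 1}]'

```text
time: 41.83
tool_pos: [0.5895, -0.3182, 0.0054]
tool_rot: [-0.002, 0.775, 0.632, -0.001]
contact_force: [-0.0, 0.6, -0.4]
gripper_width: 1.002
grasp_force: 0.0
```

Request:
send_rows --rows '[{"x": 0,"y": 0,"z": 0,"wx": 0,"wy": 0,"wz": 0,"hand": 0.8},{"x": 0,"y": 0,"z": 0,"wx": 0,"wy": 0,"wz": 0,"hand": 0.7},{"x": 0,"y": 0,"z": 0,"wx": 0,"wy": 0,"wz": 0,"hand": 0.6},{"x": 0,"y": 0,"z": 0,"wx": 0,"wy": 0,"wz": 0,"hand": 0.5},{"x": 0,"y": 0,"z": 0,"wx": 0,"wy": 0,"wz": 0,"hand": 0.4},{"x": 0,"y": 0,"z": 0,"wx": 0,"wy": 0,"wz": 0,"hand": 0.3},{"x": 0,"y": 0,"z": 0,"wx": 0,"wy": 0,"wz": 0,"hand": 0.2},{"x": 0,"y": 0,"z": 0,"wx": 0,"wy": 0,"wz": 0,"hand": 0},{"x": 0,"y": 0,"z": 0,"wx": 0,"wy": 0,"wz": 0,"hand": -0.5},{"x": 0,"y": 0,"z": 0,"wx": 0,"wy": 0,"wz": 0,"hand": -1}]'

```text
time: 42.67
tool_pos: [0.5922, -0.3202, 0.0105]
tool_rot: [0.002, 0.775, 0.632, 0.0]
contact_force: [0.5, -0.7, 6.1]
gripper_width: 0.688
grasp_force: 65.0
```

Request:
send_rows --rows '[{"x": 0,"y": 0,"z": 0,"wx": 0,"wy": 0,"wz": 0,"hand": -1},{"x": 0,"y": 0,"z": -0.05,"wx": 0,"wy": 0,"wz": 0,"hand": -1},{"x": 0,"y": 0,"z": -0.1,"wx": 0,"wy": 0,"wz": 0,"hand": -1},{"x": 0,"y": 0,"z": -0.15,"wx": 0,"wy": 0,"wz": 0,"hand": -1},{"x": 0,"y": 0,"z": -0.2,"wx": 0,"wy": 0,"wz": 0,"hand": -1},{"x": 0,"y": 0,"z": -0.2,"wx": 0,"wy": 0,"wz": 0,"hand": -1},{"x": 0,"y": 0,"z": -0.1,"wx": 0,"wy": 0,"wz": -0.11,"hand": -1},{"x": 0,"y": 0,"z": 0,"wx": 0,"wy": 0,"wz": -0.12,"hand": -1},{"x": 0,"y": 0,"z": 0,"wx": 0,"wy": 0,"wz": 0,"hand": -1},{"x": 0,"y": 0,"z": 0,"wx": 0,"wy": 0,"wz": 0,"hand": -1}]'

```text
time: 43.5
tool_pos: [0.5908, -0.3191, 0.1287]
tool_rot: [0.0, 0.716, 0.698, 0.0]
contact_force: [-0.2, -0.1, -0.6]
gripper_width: 0.685
grasp_force: 64.3
```

Run:
```python
from h import *
go(.5545,.07,.1265,np.pi/2-.02)
```

```text
t 43.5 tcp [ 0.5908 -0.3191  0.1287] yaw 1.5464 tilt [ 0.0003 -0.0002] F [-0.2 -0.1 -0.6] grip 0.685 64.3
  shift units [ 2.588 -0.305  0.014] wz units -0.006
```

Request:
send_rows --rows '[{"x": 0.12,"y": -0.015,"z": 0,"wx": 0,"wy": 0,"wz": -0.006,"hand": -1},{"x": 0.24,"y": -0.03,"z": 0,"wx": 0,"wy": 0,"wz": 0,"hand": -1},{"x": 0.25,"y": -0.03,"z": 0,"wx": 0,"wy": 0,"wz": 0,"hand": -1},{"x": 0.25,"y": -0.03,"z": 0,"wx": 0,"wy": 0,"wz": 0,"hand": -1},{"x": 0.25,"y": -0.03,"z": 0,"wx": 0,"wy": 0,"wz": 0,"hand": -1},{"x": 0.25,"y": -0.03,"z": 0,"wx": 0,"wy": 0,"wz": 0,"hand": -1},{"x": 0.25,"y": -0.03,"z": 0,"wx": 0,"wy": 0,"wz": 0,"hand": -1},{"x": 0.25,"y": -0.03,"z": 0,"wx": 0,"wy": 0,"wz": 0,"hand": -1},{"x": 0.25,"y": -0.03,"z": 0,"wx": 0,"wy": 0,"wz": 0,"hand": -1},{"x": 0.24,"y": -0.03,"z": 0,"wx": 0,"wy": 0,"wz": 0,"hand": -1}]'

```text
time: 44.33
tool_pos: [0.5529, 0.0359, 0.127]
tool_rot: [-0.001, 0.714, 0.7, -0.001]
contact_force: [-0.2, -0.4, 0.7]
gripper_width: 0.686
grasp_force: 64.3
```

Request:
send_rows --rows '[{"x": 0.16,"y": -0.015,"z": 0,"wx": 0,"wy": 0,"wz": 0,"hand": -1},{"x": 0.078,"y": -0.005,"z": 0,"wx": 0,"wy": 0,"wz": 0,"hand": -1},{"x": 0,"y": 0,"z": 0,"wx": 0,"wy": 0,"wz": 0,"hand": -1},{"x": 0,"y": 0,"z": 0,"wx": 0,"wy": 0,"wz": 0,"hand": -1},{"x": 0,"y": 0,"z": 0,"wx": 0,"wy": 0,"wz": 0,"hand": -1},{"x": 0,"y": 0,"z": 0,"wx": 0,"wy": 0,"wz": 0,"hand": -1},{"x": 0,"y": 0,"z": 0,"wx": 0,"wy": 0,"wz": 0,"hand": -1},{"x": 0,"y": 0,"z": 0,"wx": 0,"wy": 0,"wz": 0,"hand": -1},{"x": 0,"y": 0,"z": 0,"wx": 0,"wy": 0,"wz": 0,"hand": -1},{"x": 0,"y": 0,"z": 0,"wx": 0,"wy": 0,"wz": 0,"hand": -1}]'

```text
time: 45.17
tool_pos: [0.552, 0.0692, 0.1281]
tool_rot: [0.0, 0.713, 0.701, -0.0]
contact_force: [-0.0, 0.3, -1.1]
gripper_width: 0.686
grasp_force: 64.3
```

Run:
```python
from h import *
go(.5545,.1346,.0455,np.pi/2-.02)
img,c,_=look([],'w18'); cv2.imwrite('pics/w18c.png',cv2.resize(img[10:330,120:440],(640,640)[:2],interpolation=cv2.INTER_CUBIC)[:600])
print(manip.state()['tool_pos'])
```

```text
t 45.17 tcp [0.552  0.0692 0.1281] yaw 1.5527 tilt [ 0. -0.] F [-0.   0.3 -1.1] grip 0.686 64.3
  shift units [0.436 0.008 0.551] wz units 0.002
[0.55200714 0.06938257 0.12812683]
```

View pics/w18c.png

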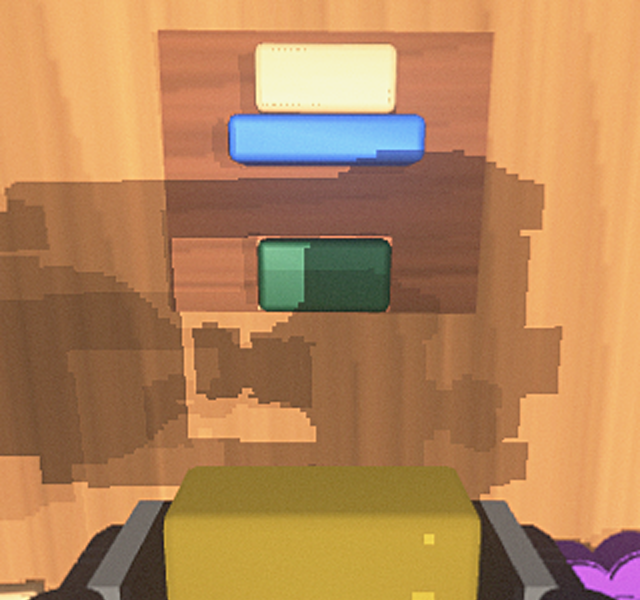

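The crop shows blue in the gap at (327,138), the green bar's inner edge at v=238, and yellow held square with its lower far edge at v=467.

Run:
```python
from h import *
img,c=load('w18'); f=lambda u,v,z: unproj((120+u/2-.25,10+v/2-.25),z,c)
T=np.array([.5520,.0693,.1275]) 
print('blue -y face bottom',f(327,165,.008),'top',f(327,160,.033),'ends',f(229,138,.034),f(425,138,.034))
print('green inner',f(325,238,.028),'green outer',f(325,311,.028))
print('base',f(159,31,.006),f(493,31,.006),f(476,312,.006))
for z in(-.0085,-.0065): print('yellow far bottom - T',[(f(u,v,T[2]+z)-T[:2]).round(4).tolist() for u,v in [(187,470),(464,470),(325,466)]])
```

```text
blue -y face bottom [0.55577763 0.14740539] top [0.5555748  0.14779924] ends [0.52599636 0.15457492] [0.58534636 0.15349656]
green inner [0.55459104 0.12425644] green outer [0.55419133 0.10070321]
base [0.50172871 0.18979311] [0.61057178 0.18783423] [0.60872928 0.09608783]
yellow far bottom - T [[-0.029, 0.0103], [0.0318, 0.0092], [0.0013, 0.0107]]
yellow far bottom - T [[-0.0286, 0.0111], [0.0314, 0.01], [0.0013, 0.0114]]
```

Request:
send_rows --rows '[{"x": 0.07,"y": 0.004,"z": 0,"wx": 0,"wy": 0,"wz": 0.002,"hand": -1},{"x": 0.1,"y": 0,"z": 0,"wx": 0,"wy": 0,"wz": 0,"hand": -1},{"x": 0.11,"y": 0,"z": 0,"wx": 0,"wy": 0,"wz": 0,"hand": -1},{"x": 0.09,"y": 0,"z": 0.1,"wx": 0,"wy": 0,"wz": 0,"hand": -1},{"x": 0.05,"y": 0,"z": 0.15,"wx": 0,"wy": 0,"wz": 0,"hand": -1},{"x": 0.017,"y": 0,"z": 0.15,"wx": 0,"wy": 0,"wz": 0,"hand": -1},{"x": 0,"y": 0,"z": 0.1,"wx": 0,"wy": 0,"wz": 0,"hand": -1},{"x": 0,"y": 0,"z": 0.03,"wx": 0,"wy": 0,"wz": 0,"hand": -1},{"x": 0,"y": 0,"z": 0,"wx": 0,"wy": 0,"wz": 0,"hand": -1},{"x": 0,"y": 0,"z": 0,"wx": 0,"wy": 0,"wz": 0,"hand": -1}]'

```text
time: 46.05
tool_pos: [0.5542, 0.1357, 0.0491]
tool_rot: [0.0, 0.714, 0.7, 0.0]
contact_force: [0.1, 0.5, -1.5]
gripper_width: 0.685
grasp_force: 64.3
```

Request:
send_rows --rows '[{"x": 0,"y": 0,"z": 0,"wx": 0,"wy": 0,"wz": 0,"hand": -1},{"x": 0,"y": 0,"z": 0,"wx": 0,"wy": 0,"wz": 0,"hand": -1},{"x": 0,"y": 0,"z": 0,"wx": 0,"wy": 0,"wz": 0,"hand": -1},{"x": 0,"y": 0,"z": 0,"wx": 0,"wy": 0,"wz": 0,"hand": -1},{"x": 0,"y": 0,"z": 0,"wx": 0,"wy": 0,"wz": 0,"hand": -1},{"x": 0,"y": 0,"z": 0,"wx": 0,"wy": 0,"wz": 0,"hand": -1},{"x": 0,"y": 0,"z": 0,"wx": 0,"wy": 0,"wz": 0,"hand": -1},{"x": 0,"y": 0,"z": 0,"wx": 0,"wy": 0,"wz": 0,"hand": -1},{"x": 0,"y": 0,"z": 0,"wx": 0,"wy": 0,"wz": 0,"hand": -1},{"x": 0,"y": 0,"z": 0,"wx": 0,"wy": 0,"wz": 0,"hand": -1}]'

```text
time: 46.88
tool_pos: [0.5538, 0.1352, 0.0486]
tool_rot: [-0.0, 0.714, 0.7, -0.0]
contact_force: [-0.4, 0.9, -0.7]
gripper_width: 0.687
grasp_force: 64.3
```

Run:
```python
from h import *
go(.5538,.1348,.0155,np.pi/2-.02)
img,c,_=look([],'w19'); hsv=cv2.cvtColor(img,cv2.COLOR_BGR2HSV); T=manip.state()['tool_pos']
my=cv2.inRange(hsv,(20,60,30),(40,255,255)); mb=cv2.inRange(hsv,(98,60,20),(130,255,255))
for u in (262,280,300):
    b=np.where(mb[:,u])[0]; y=np.where(my[230:330,u])[0]+230; print(u,'blue rows',b.min(),b.max(),'yellow',y.min(),y.max(),
     'yellow far bottom',unproj((u,y.min()-.5),T[2]-.007,c).round(4),'yellow top near',unproj((u,y.max()+.5),T[2]+.019,c).round(4),'blue top near',unproj((u,b.max()+.5),.033,c).round(4))
for v in (255,262,300): 
    k=np.where(my[v])[0]; print(v,k.min(),k.max())
```

```text
t 46.88 tcp [0.5538 0.1352 0.0486] yaw 1.5519 tilt [-0.0001 -0.    ] F [-0.4  0.9 -0.7] grip 0.687 64.3
  shift units [-0.003  0.     0.221] wz units 0.001
262 blue rows 200 235 yellow 243 317 yellow far bottom [0.5463 0.147 ] yellow top near [0.5469 0.1265] blue top near [0.5459 0.1472]
280 blue rows 200 235 yellow 243 318 yellow far bottom [0.5541 0.1469] yellow top near [0.5537 0.1259] blue top near [0.5541 0.1471]
300 blue rows 200 235 yellow 243 318 yellow far bottom [0.5627 0.1467] yellow top near [0.5612 0.1258] blue top near [0.5632 0.1469]
255 209 352
262 205 356
300 203 359
```

Request:
send_rows --rows '[{"x": -0.005,"y": 0.003,"z": 0,"wx": 0,"wy": 0,"wz": 0,"hand": -1},{"x": 0,"y": 0,"z": 0.02,"wx": 0,"wy": 0,"wz": 0,"hand": -1},{"x": 0,"y": 0,"z": 0.025,"wx": 0,"wy": 0,"wz": 0,"hand": -1},{"x": 0,"y": 0,"z": 0.025,"wx": 0,"wy": 0,"wz": 0,"hand": -1},{"x": 0,"y": 0,"z": 0.02,"wx": 0,"wy": 0,"wz": 0,"hand": -1},{"x": 0,"y": 0,"z": 0.015,"wx": 0,"wy": 0,"wz": 0,"hand": -1},{"x": 0,"y": 0,"z": 0.01,"wx": 0,"wy": 0,"wz": 0,"hand": -1},{"x": 0,"y": 0,"z": 0.005,"wx": 0,"wy": 0,"wz": 0,"hand": -1},{"x": 0,"y": 0,"z": 0,"wx": 0,"wy": 0,"wz": 0,"hand": -1},{"x": 0,"y": 0,"z": 0,"wx": 0,"wy": 0,"wz": 0,"hand": -1}]'

```text
time: 47.77
tool_pos: [0.5543, 0.1345, 0.0307]
tool_rot: [0.0, 0.714, 0.7, 0.0]
contact_force: [0.3, -0.4, -0.0]
gripper_width: 0.685
grasp_force: 64.3
```

Request:
send_rows --rows '[{"x": 0,"y": 0,"z": 0.015,"wx": 0,"wy": 0,"wz": 0,"hand": -1},{"x": 0,"y": 0,"z": 0.02,"wx": 0,"wy": 0,"wz": 0,"hand": -1},{"x": 0,"y": 0,"z": 0.02,"wx": 0,"wy": 0,"wz": 0,"hand": -1},{"x": 0,"y": 0,"z": 0.02,"wx": 0,"wy": 0,"wz": 0,"hand": -1},{"x": 0,"y": 0,"z": 0.012,"wx": 0,"wy": 0,"wz": 0,"hand": -1},{"x": 0,"y": 0,"z": 0.008,"wx": 0,"wy": 0,"wz": 0,"hand": -1},{"x": 0,"y": 0,"z": 0,"wx": 0,"wy": 0,"wz": 0,"hand": -1},{"x": 0,"y": 0,"z": 0,"wx": 0,"wy": 0,"wz": 0,"hand": -1},{"x": 0,"y": 0,"z": 0,"wx": 0,"wy": 0,"wz": 0,"hand": -1},{"x": 0,"y": 0,"z": 0,"wx": 0,"wy": 0,"wz": 0,"hand": -1}]'

```text
time: 48.6
tool_pos: [0.5543, 0.1345, 0.0165]
tool_rot: [0.0, 0.714, 0.7, 0.0]
contact_force: [-0.9, -0.7, 2.0]
gripper_width: 0.684
grasp_force: 64.5
```

Request:
send_rows --rows '[{"x": 0,"y": 0,"z": 0.003,"wx": 0,"wy": 0,"wz": 0,"hand": -1},{"x": 0,"y": 0,"z": 0.003,"wx": 0,"wy": 0,"wz": 0,"hand": -1},{"x": 0,"y": 0,"z": 0,"wx": 0,"wy": 0,"wz": 0,"hand": -1},{"x": 0,"y": 0,"z": 0,"wx": 0,"wy": 0,"wz": 0,"hand": -1},{"x": 0,"y": 0,"z": 0,"wx": 0,"wy": 0,"wz": 0,"hand": 0.45},{"x": 0,"y": 0,"z": 0,"wx": 0,"wy": 0,"wz": 0,"hand": 0.55},{"x": 0,"y": 0,"z": 0,"wx": 0,"wy": 0,"wz": 0,"hand": 0.65},{"x": 0,"y": 0,"z": 0,"wx": 0,"wy": 0,"wz": 0,"hand": 0.75},{"x": 0,"y": 0,"z": 0,"wx": 0,"wy": 0,"wz": 0,"hand": 0.75},{"x": 0,"y": 0,"z": 0,"wx": 0,"wy": 0,"wz": 0,"hand": 0.75}]'

```text
time: 49.43
tool_pos: [0.5542, 0.1344, 0.0153]
tool_rot: [-0.0, 0.714, 0.7, -0.0]
contact_force: [0.4, 0.1, -0.6]
gripper_width: 0.873
grasp_force: 0.0
```

Request:
send_rows --rows '[{"x": 0,"y": 0,"z": -0.05,"wx": 0,"wy": 0,"wz": 0,"hand": 0.75},{"x": 0,"y": 0,"z": -0.1,"wx": 0,"wy": 0,"wz": 0,"hand": 0.75},{"x": 0,"y": 0,"z": -0.2,"wx": 0,"wy": 0,"wz": 0,"hand": 0.8},{"x": 0,"y": 0,"z": -0.25,"wx": 0,"wy": 0,"wz": 0,"hand": 1},{"x": -0.15,"y": 0,"z": -0.25,"wx": 0,"wy": 0,"wz": 0,"hand": 1},{"x": -0.25,"y": 0,"z": -0.25,"wx": 0,"wy": 0,"wz": 0,"hand": 1},{"x": -0.2,"y": 0,"z": 0,"wx": 0,"wy": 0,"wz": 0,"hand": 1},{"x": 0,"y": 0,"z": 0,"wx": 0,"wy": 0,"wz": 0,"hand": 1},{"x": 0,"y": 0,"z": 0,"wx": 0,"wy": 0,"wz": 0,"hand": 1},{"x": 0,"y": 0,"z": 0,"wx": 0,"wy": 0,"wz": 0,"hand": 1}]'

```text
time: 50.27
tool_pos: [0.5523, 0.0538, 0.1702]
tool_rot: [-0.0, 0.714, 0.7, -0.0]
contact_force: [0.1, -0.7, -0.2]
gripper_width: 0.998
grasp_force: 0.0
```

Run:
```python
from h import *
M['yellow'][0]=(M['yellow'][0][0],(22,100,30),(40,255,255))
go(.5,0,.2,1.55)
img,c,_=look([],'w20'); c2=dict(c); c2['t']=c['t']+c['R']@[0,0,.006]
print(fit('blue',img,c2,(.555,.154,-.02),.05),fit('yellow',img,c2,(.555,.136,-.02),.05),fit('lime',img,c,(.551,-.003,1.55),.055))
t=grab_frame('top'); a=cv2.resize(img[0:300,130:430],(400,400),interpolation=cv2.INTER_CUBIC)
b=cv2.resize(t[120:320,100:460],(720,400))[:, -400:]
cv2.imwrite('pics/fin.png',np.hstack([a,b]))
```

```text
t 50.27 tcp [0.5523 0.0538 0.1702] yaw 1.5515 tilt [-0.0009  0.0005] F [ 0.1 -0.7 -0.2] grip 0.998 0.0
  shift units [-0.365 -0.342 -0.198] wz units 0.002
(array([ 0.5556,  0.1537, -0.0195]), np.float64(0.151)) (array([ 0.5554,  0.1355, -0.0197]), np.float64(0.082)) (array([ 0.5513, -0.005 ,  4.6888]), np.float64(0.078))
```

View pics/fin.png

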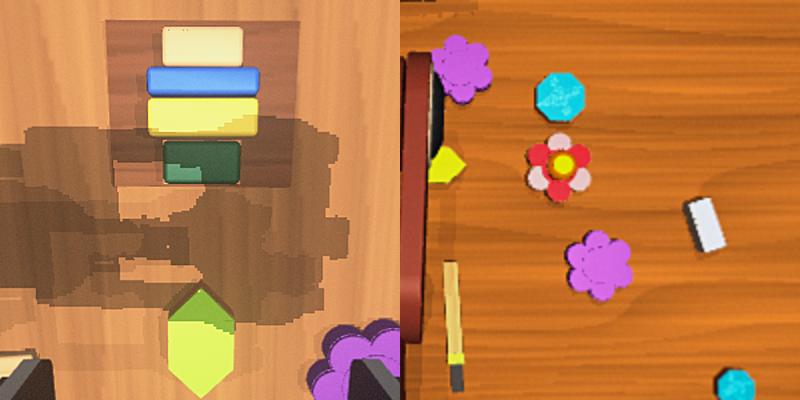

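The final views show both packers side by side and level in the frame, the lime on the row line, the jewel centred on the rose, and the teal square behind it. Handing in.

```bash
python3 -c "
from plant import job_done
print(job_done())"
```

```text
the job is handed in; nothing more can be done
None
```

The rose row is laid out and handed in at about 50 s on the robot clock; the jewel sits about 2 mm off the rose's centre, the teal is about 17 mm clear behind it, the lime is within about 2 mm of halfway, and the blue and yellow packers fill the gap.

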